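# Load, seal and crank the vegetable washer

### The job

Put every turnip into the washer's tub through its neck, then set the tapered stopper fully home in the neck, flange flush on the rim. Then turn the round black drain cap clockwise until it is tight and its ratchet has clicked over, a whole click or more. Last, give the crank at least one full turn clockwise and park its handle over the raised white mark on the column, leaving the shot glass and the wooden cup standing where they are.

Things in the scene. Friction and masses are not known exactly. Their poses are not given: they have to be found in the camera images.
- turnip1_mid (a point): small pale turnip, round, 40 mm across and 38 mm tall, flat underside; this point is its centre, 19 mm above its underside. Two to four turnips are there (None if absent); they stand on the worktop to the right
- turnip2_mid (a point): small pale turnip, round, 40 mm across and 38 mm tall, flat underside; this point is its centre, 19 mm above its underside. Two to four turnips are there (None if absent); they stand on the worktop to the right
- turnip3_mid (a point): small pale turnip, round, 40 mm across and 38 mm tall, flat underside; this point is its centre, 19 mm above its underside. Two to four turnips are there (None if absent); they stand on the worktop to the right
- turnip4_mid (a point): small pale turnip, round, 40 mm across and 38 mm tall, flat underside; this point is its centre, 19 mm above its underside. Two to four turnips are there (None if absent); they stand on the worktop to the right
- stopper_grip (a point): tapered stopper standing on the worktop at the left front, z up: rubber plug (78 mm across at its top, 64 mm at its foot, 22 mm long), flange 92 mm across and 6 mm thick above it, upright round black handle knob 26 mm across and 37 mm tall on top; total height 65 mm. This point is on its axis in the knob, 19 mm above the flange's top and 47 mm above the foot
- stopper_flange (a point): the same stopper: point on its axis at the underside of the flange (22 mm above the foot, 25 mm below stopper_grip). Seated, it coincides with washer_neck
- washer_neck (a point): centre of the mouth of the fixed washer's aluminium tub, level with the rim, 120 mm above the worktop; z up, y axis from crank column to tub, turned by up to 0.3 rad. Mouth 84 mm wide, 76 mm 26 mm lower; below, the tub widens to 144 mm, floor 106 mm below the rim with a 25 mm cone that sheds turnips; a centre less than 40 mm below the rim blocks the stopper. Outside 152 mm, rim 92 mm
- cap_grip (a point): round fluted black drain cap on a standpipe at the front of the washer, axis upright, 44 mm across over the flutes (40 mm body), 32 mm tall, its top 97 mm above the worktop; this point is on the axis, 14 mm below its top. The standpipe below is 42 mm across
- cap_thread (a joint): how far the cap's thread is screwed on, rad, growing clockwise seen from above; starts at 0.1 to 0.9 and stops hard at 2.4 (fully tight). Turning takes about 0.06 N m. The cap never rises or falls
- cap (a joint): slip of the cap's outer shell over its ratchet, rad, growing clockwise from above, 0 at the start. Once the thread is tight the shell slips at about 0.22 N m with a ripple of 0.12 N m, one click each 0.52 rad; one whole click brings it to about 0.52. It stays where it is left, and can be regrasped as often as wanted
- crank_axis (a point): centre of the crank's upright axis on top of the grey column, 134 mm above the worktop, 170 mm from the tub's axis towards the washer's -y; axes as the washer's. The parking mark is a small raised white rib on top of the column's -y side (the side away from the tub)
- crank_grip (a point): centre of the crank's upright black handle knob, 25 mm across, 47 mm tall (this point 27 mm above its lower end, 177 mm above the worktop), which spins freely on its pin 55 mm from the crank's axis; the crank arm below it is 16 mm wide and its top is 147 mm above the worktop
- crank (a joint): angle of the crank, rad, growing clockwise from above; 0 with the handle over the mark, starts up to 0.7 short of it (-0.7 to 0); one full turn ends over the mark at 6.283, two turns at 12.566 (it stops at 13.2). Light friction (about 0.06 N m)
- shot_glass: clear upside-down shot glass, 51 mm across, 59 mm tall, among the turnips; a bystander. Origin under its centre
- wood_cup: small wooden cup, 52 mm across, 53 mm tall, among the turnips; a bystander. Origin under its centre
Mind the look-alikes: they are no part of the job. What is shaped like the part that bears stopper_grip but pink or purple is not meant.

How it is judged:
By the outcome, as a careful person would: the job done as asked, in the order asked, and still so for the second after the job is handed in, with the robot touching nothing.
Of turnip1, turnip2, turnip3, turnip4 only 2 to 4 are there at a start; the rules pass over those that are not, and their reading is None.
At some moment in a run one of turnip1, turnip2, turnip3, turnip4, stopper may be knocked a few centimetres aside while the robot is not near it.
It also fails if it takes over 210 s, if anything falls off the work surface, if the arm or the gripper's body presses on something with over 40 N, if the wrist force passes 120 N, or if a joint passes its speed limit or range.

### The arm

A 7-joint arm with a two-finger parallel gripper is mounted at the origin on a cart in front of the work surface, level with it; the furniture and walls round the work are solid. World frame = base frame: x ahead of the robot, y to its left, z up, the work surface at z = 0. Lengths are in m, angles in rad, forces in N, time in s.
With the tool pointing down it reaches from about 0.425 to 0.875 m from the base axis. Payload 4.7 kg.
Tool frame: the origin (TCP) lies midway between the tips of the shut fingers; the grasp point (between the pads) lies 19 mm behind it; z points along the fingers, y is the direction in which the jaws open and shut (so a half turn about z gives the same grasp; the last joint's range is limited). The gripper opens to 85 mm and grips with 20 to 120 N. Pads are 22 mm wide; open, the fingers measure 114 mm over their backs; the gripper's body (76 mm by 85 mm) begins 54 mm behind the grasp point. The pads swing forward as they close: fully open they stand 13 mm farther back than shut.
Start: joints at [-1.292, 0.321, -0.07, 1.45, 0.023, 1.371, -0.057], TCP at [0.17, 0.627, 0.231] pointing down, gripper open.
Joint ranges: [-2.86, 2.86], [-0.3, 2.09], [-1.38, 1.24], [0.06, 2.45], [-1.56, 4.7], [0.09, 2.05], [-2.69, 2.69]. Speed limits (rad/s): [2.57, 2.57, 3.14, 3.14, 3.14, 3.14, 3.14].

### API

Orientations are given as a rotation vector (axis times angle).
In Python, from rig import ctrl gives the robot as it stands.
- The arm moves only by the tool play_rows, never from a script. Its argument "series" is a list of rows, each a list of 3 entries, a list of its own where there are three numbers: the shift along the tool's x, y, z in m, then the turn about the tool's z in degrees, then the finger opening in m, from 0 to 0.0854. A call has 1 to 5 rows; each row shifts and turns the commanded pose from where the row before left it, along the tool's axes as they then stand; what a row does not reach is not made up. A row lasts 1/12 s, in which the tool goes at most 41.7 mm and 7.16 degrees, less where a joint would pass 70% of its speed; a pose out of reach is approached as far as the arm can. A call is refused whole if a number of a shift passes 0.0417 or a number of a turn 7.16, either way. A call with a gripper value outside its range is refused whole. The fingers move at their own pace and stop on an object; the grip force is fixed at half the most. Time passes only in rows, so rows that do not move let the fingers close. It gives the time, the measured TCP pose, the force and the opening at its end, in the units of the state.
- ctrl.observe(): the state, without advancing time (a new reading comes with each control period).
- ctrl.camera(name): name is "scene" or "top" or "wrist"; returns a dict with "image" (420x560x3 uint8, red, green, blue), "mtx" (3x3 intrinsics, pixels), "R" (3x3) and "t" (3): a world point X has camera coordinates R X + t. Camera axes: x right, y down, z forward; pixel columns grow to the right and rows downward; lengths in m; the calibration is good to about 2 mm. A picture is of the moment at which its call begins. There is no depth.
- ctrl.sign_off(): hands the job in, once; it reports no verdict.
Trained networks look in the newest picture that a camera, given by its name, has taken for a name from the list of things; names that differ only in an ending like _2 or _b are one class to them, and where a whole thing is asked for, a point or a joint stands for the part that bears it (a point fixed in the world has none). Each returns a list of dicts, best first, with "confidence" (0 to 1); they miss things now and then, are a little off and sometimes report something else, mostly with a low value. They report only what shows in the picture. A call takes as long as a camera call. They do not tell look-alikes from the thing itself.
- ctrl.boxes_of(camera, label): "point" ([x, y, z] in m, in the coordinates of the camera as it stood for that picture, good to about 4 mm: the middle of the surface that is visible of it).
- ctrl.masks_of(camera, label): "region" (420x560 bool, what is visible of it).
- ctrl.pinpoint(camera, label): "point" ([x, y, z] in m, in the coordinates of the camera as it stood for that picture, good to about 4 mm: a listed point, or the origin of a listed thing).
The state is a dict: "t": time; "q": joint angles; "joint_velocities": joint speeds; "tau": joint torques, N m; "tcp_pos": TCP position; "eef_rot": TCP orientation; "wrist_force": force on the tool from outside, world axes, zero at the start; "torque": the same for the moment, N m; "gripper_width": finger opening in m.
Only numpy, scipy, OpenCV 4.12 (cv2) and the standard library are available. Lean on these libraries where they do the work, as an engineer would, in place of code of your own. Each camera call takes 0.05 s, during which the arm holds its last target. There are 200 camera calls.

## Working session

There is one attempt and no reset: what is moved stays moved. The work goes in short steps, Python scripts to look and compute and a tool call to move; the robot and the scene stay as the last step left them, time stands still between calls to the robot, and variables do not carry over. Pictures are saved under pics/ and viewed, about 12 in all and at most 16, crops included, and the job is handed in when it is done.

Besides the shell and the picture viewer there is one more tool, called after "Request:" by a JSON object that holds its "method" and its "body", one argument or row to a line. play_rows: Moves the arm, as the interface text tells. Its arguments: {"type":"object","properties":{"series":{"type":"array","items":{"type":"array"}}},"required":["series"]}

```bash
mkdir -p pics; ls
cat > h.py <<'E'
from rig import ctrl
import numpy as np, cv2
from scipy.spatial.transform import Rotation as Rn
def cam(n,save=None):
    c=ctrl.camera(n)
    if save: cv2.imwrite('pics/'+save+'.png',c['image'][:,:,::-1])
    return c
def w(c,p): return np.array(c['R']).T@(np.array(p)-np.array(c['t']))
def pix(c,X):
    p=c['mtx']@(c['R']@np.array(X)+c['t']); return p[:2]/p[2]
def st():
    s=ctrl.observe(); R=Rn.from_rotvec(s['eef_rot']).as_matrix()
    print('t',round(s['t'],2),'tcp',np.round(s['tcp_pos'],4),'w',round(s['gripper_width'],4),'F',np.round(s['wrist_force'],1),'T',np.round(s['torque'],2),'\nx',np.round(R[:,0],3),'y',np.round(R[:,1],3),'z',np.round(R[:,2],3),'q',np.round(s['q'],2))
    return s,R
def find(c,n,labels):
    for l in labels:
        for d in ctrl.pinpoint(n,l): print(n,l,round(d['confidence'],2),np.round(w(c,d['point']),3),np.round(pix(c,w(c,d['point']))))
E
python3 - <<'E'
from h import *
st()
L=['turnip1_mid','stopper_grip','stopper_flange','washer_neck','cap_grip','crank_axis','crank_grip','shot_glass','wood_cup']
for n in ['top','scene']:
    c=cam(n,n+'0'); print(n,np.round(-c['R'].T@c['t'],2)); find(c,n,L)
E
```

```text
pics
t 0.0 tcp [0.17   0.6268 0.2302] w 0.0854 F [-0.6  0.4 -0. ] T [-0.    0.08 -0.03] 
x [-0.965  0.262 -0.   ] y [ 0.262  0.965 -0.002] z [-0.    -0.002 -1.   ] q [-1.29  0.32 -0.07  1.45  0.02  1.37 -0.06]
top [0.41 0.   1.21]
top turnip1_mid 0.73 [ 0.478 -0.212 -0.002] [347. 221.]
top turnip1_mid 0.62 [ 0.484 -0.291  0.023] [378. 218.]
top stopper_grip 0.91 [0.331 0.114 0.044] [226. 276.]
top stopper_grip 0.85 [ 0.347 -0.071  0.05 ] [297. 270.]
top stopper_grip 0.7 [0.397 0.271 0.045] [166. 251.]
top stopper_flange 0.88 [0.33  0.116 0.026] [226. 276.]
top stopper_flange 0.67 [ 0.345 -0.075  0.02 ] [298. 270.]
top stopper_flange 0.6 [0.4   0.274 0.025] [166. 250.]
top washer_neck 0.74 [0.571 0.161 0.118] [205. 181.]
top cap_grip 0.73 [0.446 0.072 0.08 ] [241. 232.]
top crank_axis 0.83 [ 0.537 -0.009  0.132] [273. 194.]
top crank_grip 0.84 [ 0.554 -0.059  0.177] [295. 184.]
top shot_glass 0.68 [ 0.575 -0.302  0.001] [379. 185.]
top wood_cup 0.52 [ 0.482 -0.212 -0.001] [347. 219.]
scene [-0.07 -0.41  0.94]
scene turnip1_mid 0.75 [ 0.482 -0.292  0.021] [386. 301.]
scene turnip1_mid 0.39 [ 0.401 -0.292  0.014] [367. 331.]
scene stopper_grip 0.85 [0.395 0.273 0.048] [162. 201.]
scene stopper_grip 0.81 [ 0.346 -0.069  0.046] [262. 286.]
scene stopper_grip 0.62 [0.336 0.122 0.041] [192. 248.]
scene stopper_flange 0.79 [0.331 0.118 0.018] [194. 257.]
scene stopper_flange 0.72 [ 0.348 -0.075  0.02 ] [266. 293.]
scene stopper_flange 0.63 [0.4   0.276 0.024] [165. 206.]
scene washer_neck 0.83 [0.571 0.161 0.118] [241. 158.]
scene cap_grip 0.86 [0.456 0.073 0.08 ] [241. 213.]
scene crank_axis 0.81 [ 0.538 -0.002  0.132] [289. 191.]
scene crank_grip 0.96 [ 0.55  -0.057  0.178] [313. 184.]
scene shot_glass 0.68 [ 0.583 -0.302 -0.004] [408. 276.]
scene wood_cup 0.94 [ 0.482 -0.207 -0.001] [349. 286.]
scene wood_cup 0.56 [ 0.563 -0.222  0.018] [374. 259.]
```

View pics/top0.png

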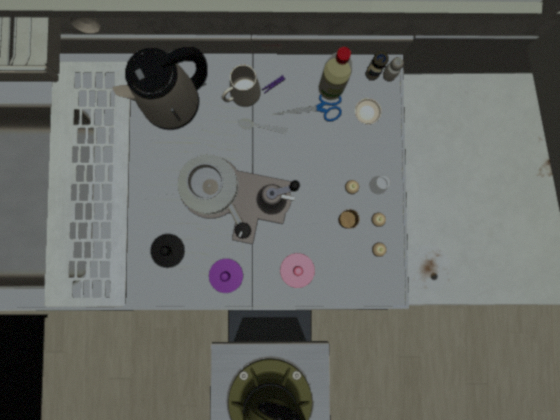

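View pics/scene0.png

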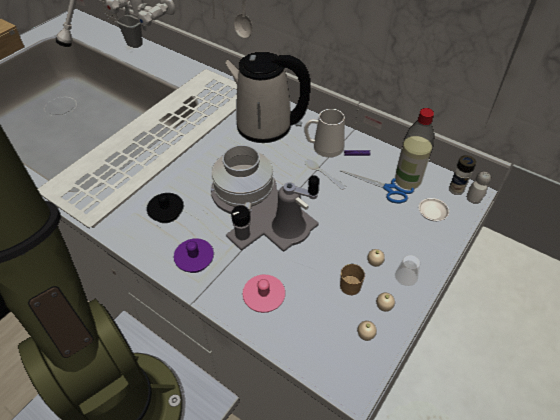

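Request:
{"method": "play_rows", "body": {
  "series": [
    [[0, 0, 0], 7.1, 0.0854],
    [[0, 0, 0], 7.1, 0.0854],
    [[0, 0, 0], 7.1, 0.0854],
    [[0, 0, 0], 7.1, 0.0854],
    [[0, 0, 0], 7.1, 0.0854]
  ]
}}

```text
t: 1.42
tcp_pos: [0.1702, 0.6273, 0.2314]
eef_rot: [1.353, 2.835, 0.0]
wrist_force: [0.2, -0.1, -0.3]
gripper_width: 0.0854
```

Request:
{"method": "play_rows", "body": {
  "series": [
    [[0, 0, 0], 7.1, 0.0854],
    [[0, 0, 0], 7.1, 0.0854],
    [[0, 0, 0], 7.1, 0.0854],
    [[0, 0, 0], 7.1, 0.0854],
    [[0, 0, 0], 7.1, 0.0854]
  ]
}}

```text
t: 1.83
tcp_pos: [0.1701, 0.6274, 0.2314]
eef_rot: [-2.153, -2.288, -0.0]
wrist_force: [0.4, -0.1, 0.2]
gripper_width: 0.0849
```

Request:
{"method": "play_rows", "body": {
  "series": [
    [[0, 0, 0], 3.8, 0.0854],
    [[-0.033, 0.023, -0.003], 0, 0.0854],
    [[-0.033, 0.023, -0.003], 0, 0.0854],
    [[-0.033, 0.023, -0.003], 0, 0.0854],
    [[-0.033, 0.023, -0.003], 0, 0.0854]
  ]
}}

```text
t: 2.25
tcp_pos: [0.2629, 0.4939, 0.2434]
eef_rot: [2.22, 2.223, 0.0]
wrist_force: [0.8, 0.2, 0.4]
gripper_width: 0.0853
```

Request:
{"method": "play_rows", "body": {
  "series": [
    [[-0.033, 0.023, -0.003], 0, 0.0854],
    [[-0.033, 0.023, -0.003], 0, 0.0854],
    [[-0.033, 0.023, -0.003], 0, 0.0854],
    [[-0.033, 0.023, -0.003], 0, 0.0854],
    [[-0.033, 0.023, -0.003], 0, 0.0854]
  ]
}}

```text
t: 2.67
tcp_pos: [0.3781, 0.3287, 0.2588]
eef_rot: [-2.22, -2.222, -0.002]
wrist_force: [1.0, -0.0, 0.3]
gripper_width: 0.0854
```

Request:
{"method": "play_rows", "body": {
  "series": [
    [[-0.033, 0.023, -0.003], 0, 0.0854],
    [[-0.033, 0.023, -0.003], 0, 0.0854],
    [[-0.033, 0.023, -0.003], 0, 0.0854],
    [[0, 0, 0], 0, 0.0854]
  ]
}}

```text
t: 3.0
tcp_pos: [0.4517, 0.2228, 0.2688]
eef_rot: [2.233, 2.204, 0.003]
wrist_force: [0.8, -0.3, 0.2]
gripper_width: 0.0854
```

Run:
```python
from h import *
st()
```

```text
t 3.0 tcp [0.4517 0.2228 0.2688] w 0.0854 F [ 0.8 -0.3  0.2] T [-0.05 -0.06 -0.  ] 
x [ 0.013  1.    -0.002] y [ 1.    -0.013  0.004] z [ 0.004 -0.002 -1.   ] q [-0.98 -0.03  0.46  1.77  0.02  1.39 -0.53]
```

Request:
{"method": "play_rows", "body": {
  "series": [
    [[-0.04, 0, 0], 0, 0.0854],
    [[-0.04, 0, 0], 0, 0.0854],
    [[-0.04, 0, 0], 0, 0.0854],
    [[-0.04, 0, 0], 0, 0.0854],
    [[-0.04, 0, 0], 0, 0.0854]
  ]
}}

```text
t: 3.42
tcp_pos: [0.4461, 0.0298, 0.2675]
eef_rot: [-2.22, -2.222, -0.002]
wrist_force: [0.5, -0.2, 0.4]
gripper_width: 0.0857
```

Request:
{"method": "play_rows", "body": {
  "series": [
    [[-0.04, 0, 0], 0, 0.0854],
    [[-0.04, 0, 0], 0, 0.0854],
    [[-0.04, 0, 0], 0, 0.0854],
    [[-0.04, 0, 0], 0, 0.0854],
    [[-0.04, 0, 0], 0, 0.0854]
  ]
}}

```text
t: 3.83
tcp_pos: [0.4462, -0.1703, 0.2676]
eef_rot: [2.221, 2.222, 0.003]
wrist_force: [0.4, 0.2, 0.0]
gripper_width: 0.0855
```

Request:
{"method": "play_rows", "body": {
  "series": [
    [[-0.04, 0, 0], 0, 0.0854],
    [[-0.03, 0, 0], 0, 0.0854],
    [[0, 0, 0], 0, 0.0854]
  ]
}}

```text
t: 4.08
tcp_pos: [0.4448, -0.246, 0.2681]
eef_rot: [2.23, 2.207, -0.003]
wrist_force: [0.6, -0.9, 0.4]
gripper_width: 0.0853
```

Run:
```python
from h import *
st()
for n in ['wrist','top']:
    c=cam(n,n+'1'); print(-c['R'].T@c['t']); find(c,n,['turnip1_mid','shot_glass','wood_cup'])
    for m in ctrl.masks_of(n,'turnip1'):
        v,u=np.nonzero(m['region']); print('mask',round(m['confidence'],2),u.mean().round(1),v.mean().round(1),len(u))
```

```text
t 4.08 tcp [ 0.4448 -0.246   0.2681] w 0.0853 F [ 0.6 -0.9  0.4] T [0.02 0.   0.04] 
x [ 0.01   1.    -0.004] y [ 1.    -0.01   0.001] z [ 0.001 -0.004 -1.   ] q [-0.66 -0.06  1.09  1.77  0.06  1.4   0.4 ]
[ 0.44538577 -0.17850895  0.41027445]
wrist turnip1_mid 0.59 [ 0.483 -0.291  0.016] [303. 211.]
wrist shot_glass 0.73 [ 0.58  -0.296 -0.   ] [380. 210.]Traceback (most recent call last):
  File "<stdin>", line 5, in <module>
ValueError: it knows: cap, cap_grip, cap_thread, crank, crank_axis, crank_grip, shot_glass, stopper_flange, stopper_grip, turnip1_mid, turnip2_mid, turnip3_mid, turnip4_mid, washer_neck, wood_cup
```

View pics/wrist1.png

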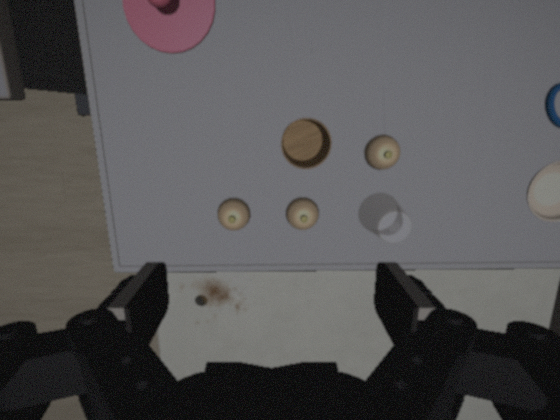

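```bash
cat >> h.py <<'E'
def ray(c,u,v,z):
    d=c['R'].T@np.linalg.inv(c['mtx'])@[u,v,1]; o=-c['R'].T@c['t']; return o+d*(z-o[2])/d[2]
def turnips(c,save=False):
    # pale round blobs on the worktop, right side
    im=cv2.cvtColor(c['image'],cv2.COLOR_RGB2HSV); m=cv2.inRange(im,(10,40,110),(30,150,255))
    n,l,s,cc=cv2.connectedComponentsWithStats(m)
    for i in range(1,n):
        if s[i,4]>40: print('blob',np.round(cc[i],1),s[i,4],s[i,2:4],np.round(ray(c,*cc[i],0.019),3))
E
python3 - <<'E'
from h import *
for n in ['wrist','top','scene']:
    c=cam(n); print(n); turnips(c); 
    for m in ctrl.masks_of(n,'turnip1_mid'):
        v,u=np.nonzero(m['region']); print('mask',round(m['confidence'],2),u.mean().round(1),v.mean().round(1),len(u),np.round(ray(c,u.mean(),v.mean(),.019),4))
E
```

```text
wrist
blob [384.2 164.4] 466 [27 26] [ 0.576 -0.224  0.019]
blob [230.9 225.3] 438 [26 25] [ 0.4   -0.297  0.019]
blob [301.5 225.6] 429 [25 25] [ 0.484 -0.297  0.019]
mask 0.81 299.1 223.2 830 [ 0.4808 -0.2943  0.019 ]
top
blob [336.8  70.9] 426 [26 25] [ 0.892 -0.187  0.019]
blob [352.3 186. ] 121 [12 13] [ 0.571 -0.225  0.019]
blob [347.1 219.1] 179 [14 16] [ 0.481 -0.209  0.019]
blob [376.3 217.9] 60 [ 8 12] [ 0.485 -0.289  0.019]
blob [377.5 248.8] 73 [ 9 13] [ 0.401 -0.29   0.019]
blob [481.1 312.6] 53 [12 14] [ 0.231 -0.564  0.019]
blob [163.9 365. ] 3833 [ 84 109] [0.098 0.278 0.019]
blob [201.2 318. ] 51 [11 16] [0.22  0.181 0.019]
blob [ 57.9 328.1] 414 [41 43] [0.195 0.557 0.019]
blob [474.4 357.3] 358 [19 66] [ 0.114 -0.542  0.019]
blob [551.4 346.8] 54 [ 9 18] [ 0.14  -0.749  0.019]
blob [ 48.2 347.1] 47 [ 8 13] [0.146 0.581 0.019]
blob [337.6 367.1] 223 [15 48] [ 0.091 -0.179  0.019]
blob [552.5 361.7] 45 [13 16] [ 0.102 -0.75   0.019]
blob [ 93.3 368.1] 82 [20 18] [0.092 0.462 0.019]
blob [ 46.7 372.7] 49 [ 8 17] [0.08  0.582 0.019]
blob [554.9 395.1] 165 [12 53] [ 0.0
[... 480 characters left out ...]
1  0.019]
blob [197.7 414.5] 66 [13 12] [-0.028  0.188  0.019]
mask 0.57 375.6 218.7 90 [ 0.4823 -0.2866  0.019 ]
mask 0.41 167.4 250.2 931 [0.3987 0.2731 0.019 ]
scene
blob [ 5.  25.3] 135 [16 16] [0.695 1.382 0.019]
blob [422.1 148.4] 327 [19 24] [ 0.963 -0.153  0.019]
blob [411.4 184.7] 78 [18  9] [ 0.822 -0.189  0.019]
blob [376.  256.6] 183 [16 16] [ 0.571 -0.222  0.019]
blob [350.9 279.5] 110 [19  9] [ 0.485 -0.206  0.019]
blob [385.7 301. ] 216 [17 17] [ 0.482 -0.293  0.019]
blob [366.9 329.6] 239 [18 18] [ 0.401 -0.292  0.019]
blob [  9.5 383. ] 1508 [29 85] [-0.091  0.207  0.019]
blob [232.6 417.2] 51 [14  6] [ 0.109 -0.178  0.019]
mask 0.86 385.2 301.7 277 [ 0.4801 -0.2926  0.019 ]
```

Request:
{"method": "play_rows", "body": {
  "series": [
    [[-0.024, -0.022, 0.02], 0, 0.065],
    [[-0.024, -0.022, 0.03], 0, 0.065],
    [[0, 0, 0.04], 0, 0.065],
    [[0, 0, 0.04], 0, 0.065],
    [[0, 0, 0], 0, 0.065]
  ]
}}

```text
t: 5.0
tcp_pos: [0.3991, -0.2824, 0.1325]
eef_rot: [-2.214, -2.214, 0.012]
wrist_force: [-1.2, 1.9, -0.9]
gripper_width: 0.0655
```

Run:
```python
from h import *
st(); c=cam('wrist','wrist2'); turnips(c)
```

```text
t 5.0 tcp [ 0.3991 -0.2824  0.1325] w 0.0655 F [-1.2  1.9 -0.9] T [ 0.11  0.08 -0.02] 
x [0.    1.    0.002] y [ 1.    -0.    -0.013] z [-0.013  0.002 -1.   ] q [-0.56  0.1   1.18  1.99 -0.09  1.13  0.66]
blob [383.4  77.6] 53 [19  7] [ 0.476 -0.191  0.019]
blob [387.7  98. ] 753 [48 34] [ 0.48  -0.204  0.019]
blob [525.1 124.5] 1250 [44 47] [ 0.579 -0.222  0.019]
blob [390.  123.7] 478 [44 29] [ 0.483 -0.222  0.019]
blob [275.3 222.9] 1325 [44 42] [ 0.401 -0.297  0.019]
blob [384.7 223.1] 1287 [44 42] [ 0.486 -0.296  0.019]
```

View pics/wrist2.png

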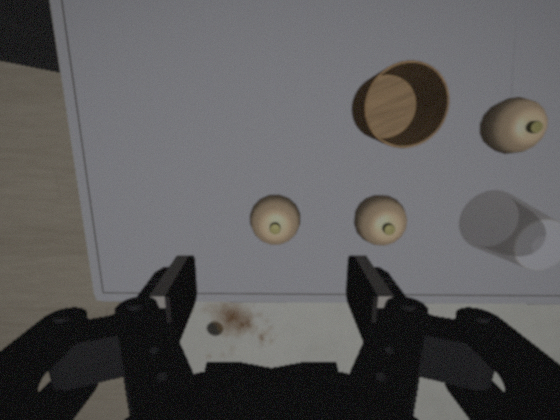

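Request:
{"method": "play_rows", "body": {
  "series": [
    [[0, 0, 0.02], 0, 0.065],
    [[0, 0, 0.02], 0, 0.065],
    [[0, 0, 0], 0, 0.065]
  ]
}}

```text
t: 5.3
tcp_pos: [0.404, -0.284, 0.0988]
eef_rot: [-2.218, -2.222, 0.001]
wrist_force: [0.3, 0.5, -0.1]
gripper_width: 0.0654
```

Run:
```python
from h import *
st()
```

```text
t 5.3 tcp [ 0.404  -0.284   0.0988] w 0.0654 F [ 0.3  0.5 -0.1] T [ 0.07  0.01 -0.03] 
x [-0.002  1.     0.001] y [ 1.     0.002 -0.002] z [-0.002  0.001 -1.   ] q [-0.5   0.18  1.15  2.02 -0.19  1.06  0.75]
```

Request:
{"method": "play_rows", "body": {
  "series": [
    [[-0.01, -0.003, 0.02], 0, 0.065],
    [[0, 0, 0.025], 0, 0.065],
    [[0, 0, 0.025], 0, 0.065],
    [[0, 0, 0.015], 0, 0.065],
    [[0, 0, 0], 0, 0.065]
  ]
}}

```text
t: 5.72
tcp_pos: [0.4014, -0.294, 0.0143]
eef_rot: [-2.218, -2.223, -0.0]
wrist_force: [-1.2, -0.1, -0.4]
gripper_width: 0.065
```

Run:
```python
from h import *
st()
```

```text
t 5.72 tcp [ 0.4014 -0.294   0.0143] w 0.065 F [-1.2 -0.1 -0.4] T [ 0.08 -0.02  0.01] 
x [-0.002  1.     0.001] y [ 1.     0.002 -0.001] z [-0.001  0.001 -1.   ] q [-0.32  0.37  1.03  2.07 -0.4   0.91  0.93]
```

Request:
{"method": "play_rows", "body": {
  "series": [
    [[0, 0, 0.011], 0, 0.065],
    [[0, 0, 0], 0, 0.02],
    [[0, 0, 0], 0, 0.02],
    [[0, 0, 0], 0, 0.02],
    [[0, 0, 0], 0, 0.02]
  ]
}}

```text
t: 6.13
tcp_pos: [0.4022, -0.2954, 0.0049]
eef_rot: [2.219, 2.221, 0.003]
wrist_force: [-1.4, 1.8, 6.8]
gripper_width: 0.0367
```

Request:
{"method": "play_rows", "body": {
  "series": [
    [[0, 0, 0], 0, 0.02],
    [[0, 0, -0.03], 0, 0.02],
    [[0, 0, -0.03], 0, 0.02],
    [[0, 0, 0], 0, 0.02]
  ]
}}

```text
t: 6.47
tcp_pos: [0.4041, -0.2978, 0.0684]
eef_rot: [2.216, 2.215, 0.006]
wrist_force: [1.1, -0.1, -1.0]
gripper_width: 0.0367
```

Run:
```python
from h import *
st()
```

```text
t 6.47 tcp [ 0.4041 -0.2978  0.0684] w 0.0367 F [ 1.1 -0.1 -1. ] T [-0.08 -0.06 -0.03] 
x [ 0.     1.    -0.003] y [ 1.    -0.     0.008] z [ 0.008 -0.003 -1.   ] q [-0.42  0.27  1.12  2.03 -0.29  1.    0.85]
```

Request:
{"method": "play_rows", "body": {
  "series": [
    [[0, 0, -0.038], 0, 0.02],
    [[0, 0, -0.038], 0, 0.02],
    [[0, 0, -0.038], 0, 0.02],
    [[0, 0, -0.038], 0, 0.02],
    [[0, 0, -0.038], 0, 0.02]
  ]
}}

```text
t: 6.88
tcp_pos: [0.4002, -0.2957, 0.2553]
eef_rot: [2.222, 2.22, 0.004]
wrist_force: [1.3, -0.1, -0.5]
gripper_width: 0.0366
```

Request:
{"method": "play_rows", "body": {
  "series": [
    [[0.038, 0.014, 0], 0, 0.02],
    [[0.038, 0.014, 0], 0, 0.02],
    [[0.038, 0.014, 0], 0, 0.02],
    [[0.038, 0.014, 0], 0, 0.02],
    [[0.038, 0.014, 0], 0, 0.02]
  ]
}}

```text
t: 7.3
tcp_pos: [0.4712, -0.1035, 0.254]
eef_rot: [2.222, 2.221, 0.005]
wrist_force: [0.5, -0.2, -0.5]
gripper_width: 0.0368
```

Request:
{"method": "play_rows", "body": {
  "series": [
    [[0.038, 0.014, 0], 0, 0.02],
    [[0.038, 0.014, 0], 0, 0.02],
    [[0.038, 0.014, 0], 0, 0.02],
    [[0.038, 0.014, 0], 0, 0.02],
    [[0.038, 0.014, 0], 0, 0.02]
  ]
}}

```text
t: 7.72
tcp_pos: [0.5411, 0.0868, 0.2539]
eef_rot: [2.221, 2.222, 0.002]
wrist_force: [1.0, -0.6, 0.2]
gripper_width: 0.0367
```

Request:
{"method": "play_rows", "body": {
  "series": [
    [[0.038, 0.014, 0], 0, 0.02],
    [[0.038, 0.014, 0], 0, 0.02],
    [[0, 0, 0], 0, 0.02]
  ]
}}

```text
t: 7.97
tcp_pos: [0.5689, 0.1721, 0.2522]
eef_rot: [-2.206, -2.235, -0.003]
wrist_force: [-2.0, 1.2, -0.3]
gripper_width: 0.0368
```

Run:
```python
from h import *
st(); c=cam('wrist','wrist3'); find(c,'wrist',['washer_neck','crank_axis','crank_grip','cap_grip'])
```

```text
t 7.97 tcp [0.5689 0.1721 0.2522] w 0.0368 F [-2.   1.2 -0.3] T [0.13 0.14 0.02] 
x [-0.013  1.     0.003] y [1.    0.013 0.   ] z [ 0.     0.003 -1.   ] q [-0.91  0.22  0.67  1.59 -0.14  1.38 -0.21]
wrist washer_neck 0.55 [0.573 0.164 0.118] [276. 209.]
wrist cap_grip 0.67 [0.445 0.071 0.085] [145. 289.]
```

View pics/wrist3.png

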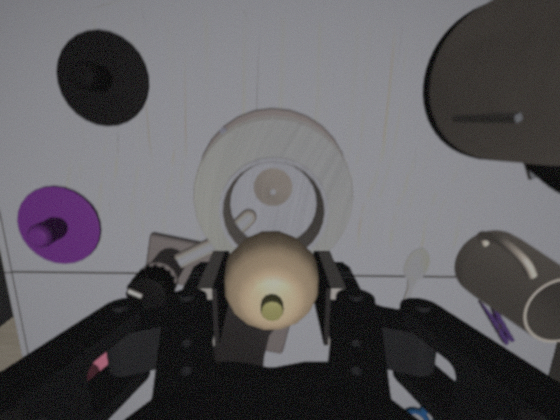

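Request:
{"method": "play_rows", "body": {
  "series": [
    [[-0.009, 0.002, 0], 0, 0.02],
    [[0, 0, 0.04], 0, 0.02],
    [[0, 0, 0.04], 0, 0.02],
    [[0, 0, 0.04], 0, 0.02],
    [[0, 0, 0.005], 0, 0.02]
  ]
}}

```text
t: 8.63
tcp_pos: [0.566, 0.1489, 0.1219]
eef_rot: [-2.221, -2.216, 0.016]
wrist_force: [-1.4, -0.4, -1.9]
gripper_width: 0.0365
```

Request:
{"method": "play_rows", "body": {
  "series": [
    [[0, 0, 0], 0, 0.02],
    [[0, 0, 0], 0, 0.06],
    [[0, 0, 0], 0, 0.06],
    [[0, 0, 0], 0, 0.06],
    [[0, 0, 0], 0, 0.06]
  ]
}}

```text
t: 9.05
tcp_pos: [0.5721, 0.1523, 0.1304]
eef_rot: [2.22, 2.221, 0.006]
wrist_force: [-0.3, 0.1, -0.1]
gripper_width: 0.0601
```

Request:
{"method": "play_rows", "body": {
  "series": [
    [[0, 0, -0.04], 0, 0.065],
    [[0, 0, -0.04], 0, 0.065],
    [[0, 0, -0.04], 0, 0.065],
    [[0, 0, 0], 0, 0.065]
  ]
}}

```text
t: 9.38
tcp_pos: [0.5753, 0.1525, 0.258]
eef_rot: [2.217, 2.218, 0.023]
wrist_force: [0.8, -1.5, 0.2]
gripper_width: 0.065
```

Run:
```python
from h import *
st(); c=cam('wrist','wrist4'); find(c,'wrist',['washer_neck','crank_axis','crank_grip','cap_grip'])
for n in ['scene','top']:
    c=cam(n); turnips(c) if n=='scene' else 0; find(c,n,['turnip1_mid','washer_neck','stopper_grip'])
```

```text
t 9.38 tcp [0.5753 0.1525 0.258 ] w 0.065 F [ 0.8 -1.5  0.2] T [-0.   -0.07  0.04] 
x [-0.     1.     0.006] y [1.    0.    0.014] z [ 0.014  0.006 -1.   ] q [-0.9   0.21  0.69  1.59 -0.14  1.38 -0.19]
wrist washer_neck 0.7 [0.573 0.163 0.116] [265. 185.]
wrist crank_axis 0.78 [ 0.537 -0.005  0.138] [226. 373.]
wrist crank_grip 0.23 [0.571 0.165 0.119] [263. 183.]
wrist cap_grip 0.73 [0.446 0.069 0.084] [138. 272.]
wrist cap_grip 0.28 [0.596 0.134 0.034] [287. 197.]
blob [417.5 145.1] 417 [28 19] [ 0.968 -0.137  0.019]
blob [376.1 256. ] 169 [15 15] [ 0.573 -0.221  0.019]
blob [351.  279.6] 101 [19  8] [ 0.485 -0.206  0.019]
blob [385.9 300.3] 198 [17 16] [ 0.484 -0.292  0.019]
blob [ 11.2 367.2] 2385 [ 30 111] [-0.071  0.232  0.019]
blob [232.7 417.3] 47 [13  6] [ 0.109 -0.178  0.019]
scene turnip1_mid 0.49 [ 0.481 -0.294  0.021] [386. 301.]
scene washer_neck 0.65 [0.571 0.161 0.115] [241. 158.]
scene stopper_grip 0.84 [0.398 0.271 0.047] [164. 201.]
scene stopper_grip 0.77 [0.338 0.118 0.045] [194. 248.]
scene stopper_grip 0.71 [ 0.347 -0.069  0.048] [263. 286.]
top turnip1_mid 0.72 [ 0.487 -0.292  0.021] [378. 217.]
top washer_neck 0.85 [0.573 0.158 0.12 ] [206. 180.]
top stopper_grip 0.88 [0.333 0.114 0.044] [226. 276.]
top stopper_grip 0.68 [ 0.345 -0.07   0.052] [297. 271.]
```

View pics/wrist4.png

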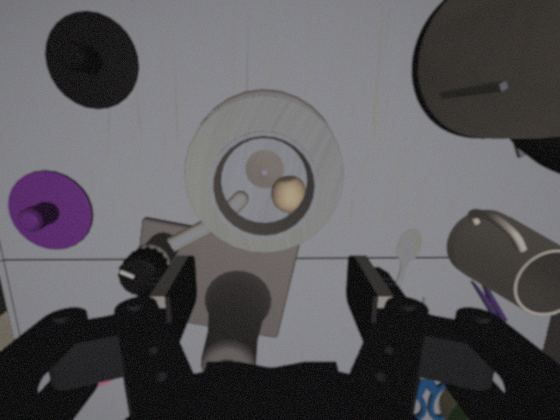

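Request:
{"method": "play_rows", "body": {
  "series": [
    [[-0.04, -0.008, 0], 0, 0.065],
    [[-0.04, -0.008, 0], 0, 0.065],
    [[-0.04, -0.008, 0], 0, 0.065],
    [[-0.04, -0.008, 0], 0, 0.065],
    [[-0.04, -0.008, 0], 0, 0.065]
  ]
}}

```text
t: 10.45
tcp_pos: [0.5301, -0.0498, 0.2481]
eef_rot: [-2.22, -2.222, -0.001]
wrist_force: [1.0, -0.9, 0.5]
gripper_width: 0.0651
```

Request:
{"method": "play_rows", "body": {
  "series": [
    [[-0.04, -0.008, 0], 0, 0.065],
    [[-0.04, -0.008, 0], 0, 0.065],
    [[-0.04, -0.008, 0], 0, 0.065],
    [[-0.04, -0.008, 0], 0, 0.065],
    [[-0.04, -0.008, 0], 0, 0.065]
  ]
}}

```text
t: 10.87
tcp_pos: [0.4902, -0.2498, 0.2484]
eef_rot: [2.22, 2.222, 0.002]
wrist_force: [0.5, -0.1, -0.7]
gripper_width: 0.0651
```

Request:
{"method": "play_rows", "body": {
  "series": [
    [[-0.04, -0.008, 0], 0, 0.065],
    [[-0.006, 0, 0], 0, 0.065],
    [[0, 0, 0.04], 0, 0.065],
    [[0, 0, 0.04], 0, 0.065],
    [[0, 0, 0.03], 0, 0.065]
  ]
}}

```text
t: 11.28
tcp_pos: [0.4822, -0.2938, 0.1357]
eef_rot: [-2.221, -2.22, 0.0]
wrist_force: [0.5, 1.0, -0.4]
gripper_width: 0.0649
```

Request:
{"method": "play_rows", "body": {
  "series": [
    [[0, 0, 0], 0, 0.065],
    [[0, 0, 0], 0, 0.065]
  ]
}}

```text
t: 11.45
tcp_pos: [0.4821, -0.2937, 0.1373]
eef_rot: [-2.22, -2.22, 0.003]
wrist_force: [-0.5, -0.1, 1.0]
gripper_width: 0.0647
```

Run:
```python
from h import *
st(); c=cam('wrist','wrist5'); turnips(c)
```

```text
t 11.45 tcp [ 0.4821 -0.2937  0.1373] w 0.0647 F [-0.5 -0.1  1. ] T [-0.01 -0.02  0.01] 
x [-0.  1.  0.] y [ 1.     0.    -0.003] z [-0.003  0.    -1.   ] q [-0.33  0.31  0.98  1.81 -0.27  1.17  0.73]
blob [263.1  63.1] 47 [21  8] [ 0.476 -0.192  0.019]
blob [263.5  84.2] 489 [53 33] [ 0.477 -0.206  0.019]
blob [287.9  86.7] 60 [21 12] [ 0.494 -0.208  0.019]
blob [400.8 107.4] 1394 [44 46] [ 0.576 -0.222  0.019]
blob [276.1 109. ] 136 [43 23] [ 0.486 -0.223  0.019]
blob [259.5 108.3] 89 [22 11] [ 0.474 -0.223  0.019]
blob [271.6 206.4] 1237 [43 42] [ 0.482 -0.296  0.019]
```

Well aligned; descend, grasp, lift, carry to the neck.

Request:
{"method": "play_rows", "body": {
  "series": [
    [[0, 0, 0.04], 0, 0.065],
    [[0, 0, 0.04], 0, 0.065],
    [[0, 0, 0.04], 0, 0.065],
    [[0, 0, 0.013], 0, 0.065],
    [[0, 0, 0], 0, 0.065]
  ]
}}

```text
t: 11.92
tcp_pos: [0.4823, -0.2933, 0.0041]
eef_rot: [-2.218, -2.221, 0.002]
wrist_force: [-0.2, -0.9, 0.0]
gripper_width: 0.0645
```

Request:
{"method": "play_rows", "body": {
  "series": [
    [[0, 0, 0], 0, 0.02],
    [[0, 0, 0], 0, 0.02],
    [[0, 0, 0], 0, 0.02],
    [[0, 0, 0], 0, 0.02],
    [[0, 0, 0], 0, 0.02]
  ]
}}

```text
t: 12.33
tcp_pos: [0.4852, -0.2956, 0.0088]
eef_rot: [2.217, 2.218, 0.004]
wrist_force: [-1.0, -0.0, 5.5]
gripper_width: 0.0365
```

Request:
{"method": "play_rows", "body": {
  "series": [
    [[0, 0, -0.04], 0, 0.02],
    [[0, 0, -0.04], 0, 0.02],
    [[0, 0, -0.04], 0, 0.02],
    [[0, 0, -0.04], 0, 0.02],
    [[0, 0, -0.04], 0, 0.02]
  ]
}}

```text
t: 12.75
tcp_pos: [0.483, -0.295, 0.2094]
eef_rot: [2.22, 2.218, 0.004]
wrist_force: [1.3, -0.4, -0.4]
gripper_width: 0.0362
```

Request:
{"method": "play_rows", "body": {
  "series": [
    [[0, 0, -0.04], 0, 0.02],
    [[0, 0, 0], 0, 0.02],
    [[0, 0, 0], 0, 0.02]
  ]
}}

```text
t: 13.0
tcp_pos: [0.4845, -0.2957, 0.2496]
eef_rot: [2.216, 2.216, 0.008]
wrist_force: [-0.2, 0.5, -2.0]
gripper_width: 0.0365
```

Request:
{"method": "play_rows", "body": {
  "series": [
    [[0.038, 0.007, 0], 0, 0.02],
    [[0.038, 0.007, 0], 0, 0.02],
    [[0.038, 0.007, 0], 0, 0.02],
    [[0.038, 0.007, 0], 0, 0.02],
    [[0.038, 0.007, 0], 0, 0.02]
  ]
}}

```text
t: 13.42
tcp_pos: [0.5172, -0.1024, 0.2448]
eef_rot: [-2.221, -2.22, -0.001]
wrist_force: [0.7, 1.2, -1.5]
gripper_width: 0.0368
```

Request:
{"method": "play_rows", "body": {
  "series": [
    [[0.038, 0.007, 0], 0, 0.02],
    [[0.038, 0.007, 0], 0, 0.02],
    [[0.038, 0.007, 0], 0, 0.02],
    [[0.038, 0.007, 0], 0, 0.02],
    [[0.038, 0.007, 0], 0, 0.02]
  ]
}}

```text
t: 13.83
tcp_pos: [0.5521, 0.0876, 0.2448]
eef_rot: [-2.221, -2.221, -0.0]
wrist_force: [1.3, -0.6, -0.2]
gripper_width: 0.0366
```

Request:
{"method": "play_rows", "body": {
  "series": [
    [[0.038, 0.008, 0], 0, 0.02],
    [[0.038, 0.008, 0], 0, 0.02],
    [[0, 0, 0], 0, 0.02],
    [[0, 0, 0], 0, 0.02],
    [[0, 0, 0], 0, 0.02]
  ]
}}

```text
t: 14.25
tcp_pos: [0.5682, 0.1611, 0.2445]
eef_rot: [2.221, 2.221, -0.003]
wrist_force: [0.0, -0.9, -1.0]
gripper_width: 0.0363
```

Request:
{"method": "play_rows", "body": {
  "series": [
    [[0.001, 0.004, 0.037], 0, 0.02],
    [[0, 0, 0.04], 0, 0.02],
    [[0, 0, 0.04], 0, 0.02],
    [[0, 0, 0], 0, 0.02],
    [[0, 0, 0], 0, 0.02]
  ]
}}

```text
t: 14.67
tcp_pos: [0.5713, 0.1607, 0.1271]
eef_rot: [-2.223, -2.218, 0.006]
wrist_force: [0.2, 1.0, 0.6]
gripper_width: 0.0367
```

Request:
{"method": "play_rows", "body": {
  "series": [
    [[0, 0, 0], 0, 0.06],
    [[0, 0, 0], 0, 0.06],
    [[0, 0, 0], 0, 0.06],
    [[0, 0, 0], 0, 0.06],
    [[0, 0, -0.03], 0, 0.065]
  ]
}}

```text
t: 15.08
tcp_pos: [0.5696, 0.1625, 0.1546]
eef_rot: [-2.218, -2.22, 0.011]
wrist_force: [-0.5, 0.2, 0.1]
gripper_width: 0.0648
```

Request:
{"method": "play_rows", "body": {
  "series": [
    [[0, 0, -0.04], 0, 0.065],
    [[0, 0, -0.04], 0, 0.065],
    [[0, 0, -0.02], 0, 0.065],
    [[-0.039, 0, 0], 0, 0.065],
    [[-0.039, 0, 0], 0, 0.065]
  ]
}}

```text
t: 15.5
tcp_pos: [0.5739, 0.0873, 0.2609]
eef_rot: [2.212, 2.228, 0.008]
wrist_force: [0.9, -0.9, -0.4]
gripper_width: 0.0654
```

Request:
{"method": "play_rows", "body": {
  "series": [
    [[-0.039, 0, 0], 0, 0.065],
    [[-0.039, 0, 0], 0, 0.065],
    [[-0.039, 0, 0], 0, 0.065],
    [[-0.039, 0, 0], 0, 0.065],
    [[-0.039, 0, 0], 0, 0.065]
  ]
}}

```text
t: 15.92
tcp_pos: [0.5728, -0.1118, 0.2595]
eef_rot: [2.22, 2.222, 0.004]
wrist_force: [0.8, 0.1, 0.8]
gripper_width: 0.0648
```

Request:
{"method": "play_rows", "body": {
  "series": [
    [[-0.039, 0, 0], 0, 0.065],
    [[-0.039, 0, 0], 0, 0.065],
    [[-0.034, 0, 0], 0, 0.065],
    [[0, 0, 0.04], 0, 0.065],
    [[0, 0, 0.04], 0, 0.065]
  ]
}}

```text
t: 16.33
tcp_pos: [0.574, -0.2271, 0.1809]
eef_rot: [2.222, 2.21, 0.005]
wrist_force: [1.6, 0.9, -1.2]
gripper_width: 0.0652
```

Request:
{"method": "play_rows", "body": {
  "series": [
    [[0, 0, 0.03], 0, 0.065],
    [[0, 0, 0], 0, 0.065],
    [[0, 0, 0], 0, 0.065]
  ]
}}

```text
t: 16.58
tcp_pos: [0.5724, -0.2217, 0.148]
eef_rot: [-2.22, -2.221, 0.002]
wrist_force: [0.4, -0.7, 1.4]
gripper_width: 0.0652
```

Run:
```python
from h import *
st(); c=cam('wrist','wrist6'); turnips(c); find(c,'wrist',['shot_glass','wood_cup','turnip1_mid'])
```

```text
t 16.58 tcp [ 0.5724 -0.2217  0.148 ] w 0.0652 F [ 0.4 -0.7  1.4] T [-0.02 -0.03 -0.03] 
x [-0.001  1.     0.   ] y [ 1.     0.001 -0.002] z [-0.002  0.    -1.   ] q [-0.38  0.4   0.88  1.68 -0.33  1.22  0.58]
blob [155.9 186.3] 937 [42 44] [ 0.48  -0.21   0.019]
blob [464.5 292.5] 863 [35 33] [ 0.742 -0.304  0.019]
wrist shot_glass 0.72 [ 0.577 -0.296  0.003] [276. 275.]
wrist wood_cup 0.85 [ 0.483 -0.214  0.002] [166. 187.]
```

View pics/wrist6.png

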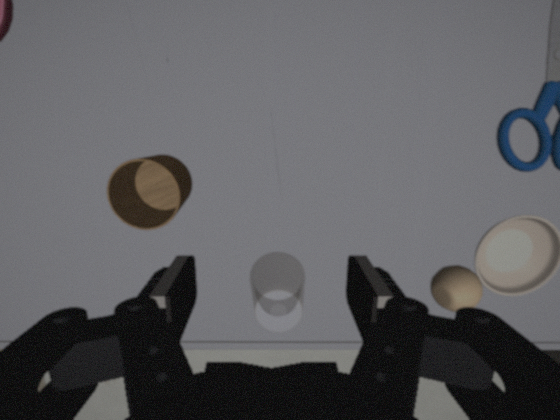

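Run:
```python
from h import *
for n in ['scene','top']:
    c=cam(n,n+'7'); print(n); find(c,n,['turnip1_mid','shot_glass']); turnips(c)
    u,v=pix(c,[.745,-.30,.02]).astype(int); print(u,v)
    cv2.imwrite(f'pics/crop_{n}.png',cv2.resize(c['image'][max(v-50,0):v+50,u-65:u+65,::-1],None,fx=4,fy=4,interpolation=cv2.INTER_CUBIC))
a=cv2.imread('pics/crop_scene.png');b=cv2.imread('pics/crop_top.png');cv2.imwrite('pics/crop7.png',cv2.resize(np.vstack([a,b]),(450,600)))
```

```text
scene
scene turnip1_mid 0.46 [0.595 0.176 0.035] [245. 173.]
scene shot_glass 0.75 [ 0.582 -0.302 -0.001] [409. 276.]
scene shot_glass 0.49 [0.569 0.162 0.118] [241. 158.]
blob [428.2 149.1] 65 [ 7 20] [ 0.97  -0.168  0.019]
blob [437.  225.9] 183 [15 15] [ 0.734 -0.298  0.019]
blob [ 14.3 328.3] 3978 [ 35 177] [-0.018  0.298  0.019]
blob [350.9 279.6] 107 [19  8] [ 0.485 -0.206  0.019]
blob [232.5 417.2] 51 [14  6] [ 0.109 -0.178  0.019]
439 223
top
top turnip1_mid 0.66 [0.603 0.182 0.035] [201. 173.]
blob [336.9  70.8] 413 [26 25] [ 0.893 -0.187  0.019]
blob [378.  125.9] 91 [11 12] [ 0.737 -0.298  0.019]
blob [203.6 173.7] 137 [14 13] [0.605 0.178 0.019]
blob [216.9 175.9] 48 [ 7 10] [0.599 0.142 0.019]
blob [428.6 266.1] 64 [10 12] [ 0.355 -0.427  0.019]
blob [472.2 323.2] 139 [16 33] [ 0.203 -0.539  0.019]
blob [481.6 312.5] 48 [13 15] [ 0.231 -0.566  0.019]
blob [162.7 363.9] 3868 [ 92 109] [0.101 0.281 0.019]
blob [ 55.9 333.8] 372 [22 44] [0.18  0.562 0.019]
blob [406.2 322.2] 44 [12 19] [ 0.207 -0.363  0.019]
blob [ 73.1 324.3] 53 [14 18] [0.204 0.518 0.019]
blob [102.  331.
[... 547 characters left out ...]
 0.019]
blob [337.6 377.5] 147 [12 36] [ 0.064 -0.179  0.019]
blob [ 88.3 376.8] 42 [10 12] [0.069 0.474 0.019]
blob [355.8 389.3] 111 [10 29] [ 0.033 -0.226  0.019]
blob [ 58.8 388.8] 49 [10 20] [0.039 0.55  0.019]
blob [555.  399.2] 129 [ 9 42] [ 0.005 -0.752  0.019]
blob [372.3 390.2] 45 [ 8 18] [ 0.031 -0.27   0.019]
blob [ 99.5 399.2] 115 [17 29] [0.012 0.444 0.019]
blob [474.6 405.2] 157 [17 35] [-0.009 -0.538  0.019]
blob [ 51.3 408.2] 54 [ 7 22] [-0.01   0.567  0.019]
blob [ 56.8 409. ] 46 [ 9 21] [-0.012  0.553  0.019]
blob [ 88.9 409.7] 62 [10 18] [-0.014  0.47   0.019]
blob [341.8 414.2] 41 [ 8 11] [-0.03  -0.188  0.019]
blob [166.4 415.3] 41 [12  8] [-0.03   0.269  0.019]
378 123
```

View pics/crop7.png

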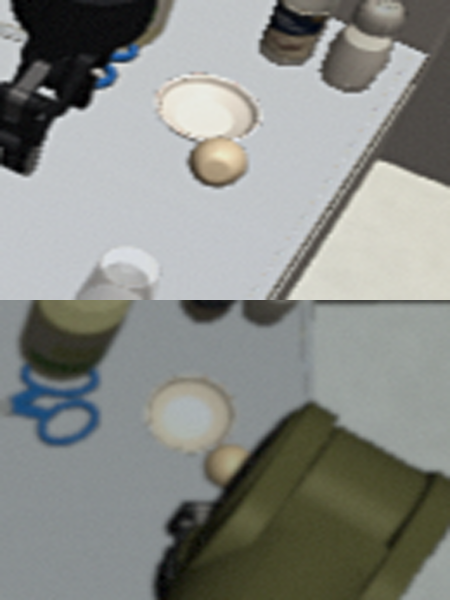

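Request:
{"method": "play_rows", "body": {
  "series": [
    [[-0.015, 0.033, 0], 0, 0.065],
    [[-0.015, 0.033, 0], 0, 0.065],
    [[-0.015, 0.033, 0], 0, 0.065],
    [[-0.015, 0.033, 0], 0, 0.065],
    [[-0.017, 0.033, 0], 0, 0.065]
  ]
}}

```text
t: 17.5
tcp_pos: [0.7397, -0.2983, 0.1477]
eef_rot: [-2.218, -2.223, -0.001]
wrist_force: [1.3, -0.4, 0.1]
gripper_width: 0.0647
```

Request:
{"method": "play_rows", "body": {
  "series": [
    [[0, 0, 0], 7, 0.065],
    [[0, 0, 0], 7, 0.065],
    [[0, 0, 0], 7, 0.065],
    [[0, 0, 0], 7, 0.065],
    [[0, 0, 0], 7, 0.065]
  ]
}}

```text
t: 17.92
tcp_pos: [0.738, -0.299, 0.1477]
eef_rot: [-2.79, -1.443, 0.001]
wrist_force: [1.6, -0.0, -0.7]
gripper_width: 0.0647
```

Request:
{"method": "play_rows", "body": {
  "series": [
    [[0, 0, 0], 7, 0.065],
    [[0, 0, 0], 7, 0.065],
    [[0, 0, 0], 7, 0.065],
    [[0, 0, 0], 0, 0.065],
    [[0, 0, 0], 0, 0.065]
  ]
}}

```text
t: 18.33
tcp_pos: [0.7379, -0.2988, 0.1478]
eef_rot: [3.002, 0.925, -0.001]
wrist_force: [-0.5, -0.1, -0.1]
gripper_width: 0.065
```

Run:
```python
from h import *
st(); c=cam('wrist','wrist8'); turnips(c)
```

```text
t 18.33 tcp [ 0.7379 -0.2988  0.1478] w 0.065 F [-0.5 -0.1 -0.1] T [-0.02 -0.05 -0.01] 
x [ 0.827  0.563 -0.001] y [ 0.563 -0.827 -0.   ] z [-0.001 -0.    -1.   ] q [-0.14  0.85  0.95  1.13 -0.66  1.46 -0.28]
blob [267.7 208.7] 1187 [40 40] [ 0.731 -0.301  0.019]
```

View pics/wrist8.png

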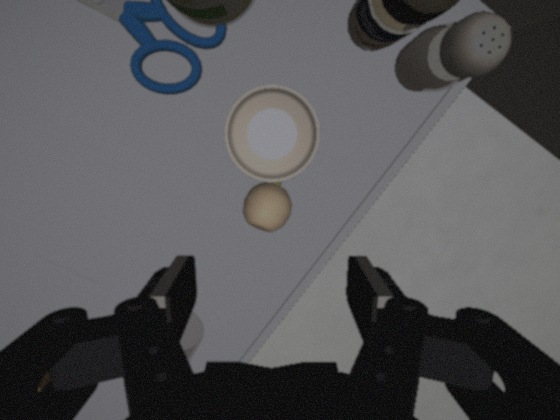

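Request:
{"method": "play_rows", "body": {
  "series": [
    [[-0.005, -0.002, 0.03], 0, 0.065],
    [[0, 0, 0.04], 0, 0.065],
    [[0, 0, 0.04], 0, 0.065],
    [[0, 0, 0.03], 0, 0.065],
    [[0, 0, 0.004], 0, 0.065]
  ]
}}

```text
t: 18.8
tcp_pos: [0.729, -0.2973, -0.0037]
eef_rot: [-2.996, -0.92, 0.012]
wrist_force: [-1.5, 1.3, -0.8]
gripper_width: 0.0653
```

Request:
{"method": "play_rows", "body": {
  "series": [
    [[0, 0, 0], 0, 0.065],
    [[0, 0, 0], 0, 0.02],
    [[0, 0, 0], 0, 0.02],
    [[0, 0, 0], 0, 0.02],
    [[0, 0, 0], 0, 0.02]
  ]
}}

```text
t: 19.22
tcp_pos: [0.7343, -0.3012, 0.0078]
eef_rot: [3.001, 0.919, 0.006]
wrist_force: [-0.3, 0.5, 6.7]
gripper_width: 0.0364
```

Request:
{"method": "play_rows", "body": {
  "series": [
    [[0, 0, 0], 0, 0.02],
    [[0, 0, -0.04], 0, 0.02],
    [[0, 0, -0.04], 0, 0.02],
    [[0, 0, -0.04], 0, 0.02],
    [[0, 0, -0.04], 0, 0.02]
  ]
}}

```text
t: 19.63
tcp_pos: [0.7326, -0.3002, 0.167]
eef_rot: [3.003, 0.919, 0.001]
wrist_force: [1.6, 0.1, -0.3]
gripper_width: 0.0365
```

Request:
{"method": "play_rows", "body": {
  "series": [
    [[0, 0, -0.04], 0, 0.02],
    [[0, 0, -0.04], 0, 0.02],
    [[0, 0, 0], 0, 0.02],
    [[0, 0, 0], 0, 0.02]
  ]
}}

```text
t: 19.97
tcp_pos: [0.7335, -0.3016, 0.2492]
eef_rot: [2.999, 0.918, 0.009]
wrist_force: [-0.2, 1.3, -0.2]
gripper_width: 0.0369
```

Run:
```python
from h import *
st()
```

```text
t 19.97 tcp [ 0.7335 -0.3016  0.2492] w 0.0369 F [-0.2  1.3 -0.2] T [-0.03  0.02  0.  ] 
x [0.829 0.56  0.004] y [ 0.56  -0.829  0.007] z [ 0.007 -0.003 -1.   ] q [-0.11  0.79  0.98  1.   -0.64  1.61 -0.31]
```

Request:
{"method": "play_rows", "body": {
  "series": [
    [[0.0105, -0.0395, 0], 0, 0.02],
    [[0.0105, -0.0395, 0], 0, 0.02],
    [[0.0105, -0.0395, 0], 0, 0.02],
    [[0.0105, -0.0395, 0], 0, 0.02],
    [[0.0105, -0.0395, 0], 0, 0.02]
  ]
}}

```text
t: 20.38
tcp_pos: [0.664, -0.1049, 0.2422]
eef_rot: [-3.003, -0.919, 0.003]
wrist_force: [0.9, 1.8, -0.1]
gripper_width: 0.0364
```

Request:
{"method": "play_rows", "body": {
  "series": [
    [[0.0105, -0.0395, 0], 0, 0.02],
    [[0.0105, -0.0395, 0], 0, 0.02],
    [[0.0105, -0.0395, 0], 0, 0.02],
    [[0.0105, -0.0395, 0], 0, 0.02],
    [[0.0105, -0.0395, 0], 0, 0.02]
  ]
}}

```text
t: 20.8
tcp_pos: [0.5968, 0.0881, 0.2427]
eef_rot: [-3.003, -0.92, 0.003]
wrist_force: [0.9, -0.2, 1.0]
gripper_width: 0.036
```

Request:
{"method": "play_rows", "body": {
  "series": [
    [[0.0105, -0.0395, 0], 0, 0.02],
    [[0.0105, -0.0395, 0], 0, 0.02],
    [[0, 0, 0], 0, 0.02],
    [[0, 0, 0], 0, 0.02],
    [[0, 0, 0], 0, 0.02]
  ]
}}

```text
t: 21.22
tcp_pos: [0.5712, 0.1631, 0.2433]
eef_rot: [3.003, 0.92, -0.002]
wrist_force: [-0.5, -0.8, 0.2]
gripper_width: 0.0363
```

Run:
```python
from h import *
s,R=st(); print(R.T@(np.array([.572,.162,.127])-s['tcp_pos']))
```

```text
t 21.22 tcp [0.5712 0.1631 0.2433] w 0.0363 F [-0.5 -0.8  0.2] T [-0.05 -0.04  0.02] 
x [ 0.828  0.56  -0.001] y [ 0.56  -0.828  0.   ] z [-0.001 -0.001 -1.   ] q [-1.25  0.35  1.16  1.61 -0.33  1.4  -1.03]
[0.00025282 0.00132494 0.11626462]
```

Request:
{"method": "play_rows", "body": {
  "series": [
    [[0, 0.001, 0.036], 0, 0.02],
    [[0, 0, 0.04], 0, 0.02],
    [[0, 0, 0.04], 0, 0.02],
    [[0, 0, 0], 0, 0.02],
    [[0, 0, 0], 0, 0.02]
  ]
}}

```text
t: 21.63
tcp_pos: [0.5715, 0.1597, 0.127]
eef_rot: [3.004, 0.913, -0.006]
wrist_force: [0.5, -0.7, 0.1]
gripper_width: 0.0367
```

Request:
{"method": "play_rows", "body": {
  "series": [
    [[0, 0, 0], 0, 0.06],
    [[0, 0, 0], 0, 0.06],
    [[0, 0, 0], 0, 0.06],
    [[0, 0, 0], 0, 0.06],
    [[0, 0, -0.03], 0, 0.065]
  ]
}}

```text
t: 22.05
tcp_pos: [0.5694, 0.1625, 0.155]
eef_rot: [3.004, 0.92, -0.011]
wrist_force: [-1.6, 1.3, 0.6]
gripper_width: 0.0648
```

Request:
{"method": "play_rows", "body": {
  "series": [
    [[0, 0, -0.04], 0, 0.065],
    [[0, 0, -0.04], 0, 0.065],
    [[0, 0, 0], -7, 0.065],
    [[0, 0, 0], -7, 0.065],
    [[0, 0, 0], -7, 0.065]
  ]
}}

```text
t: 22.47
tcp_pos: [0.5732, 0.1627, 0.2401]
eef_rot: [-2.781, -1.46, -0.005]
wrist_force: [-0.6, -0.2, -0.8]
gripper_width: 0.0651
```

Request:
{"method": "play_rows", "body": {
  "series": [
    [[0, 0, 0], -7, 0.065],
    [[0, 0, 0], -7, 0.065],
    [[0, 0, 0], -7, 0.065],
    [[0, 0, 0], -7, 0.065],
    [[0, 0, 0], -7, 0.065]
  ]
}}

```text
t: 22.88
tcp_pos: [0.5727, 0.1624, 0.2392]
eef_rot: [2.214, 2.228, 0.003]
wrist_force: [-0.0, 0.1, -0.4]
gripper_width: 0.065
```

Request:
{"method": "play_rows", "body": {
  "series": [
    [[0, 0, 0], 0, 0.065],
    [[0, 0, 0], 0, 0.065]
  ]
}}

```text
t: 23.05
tcp_pos: [0.5727, 0.1623, 0.2389]
eef_rot: [2.225, 2.218, 0.002]
wrist_force: [-0.0, -0.5, -0.5]
gripper_width: 0.0647
```

Run:
```python
from h import *
st(); c=cam('wrist','wrist9'); find(c,'wrist',['washer_neck','crank_axis','crank_grip','cap_grip','stopper_grip'])
for n in ['scene','top']:
    c=cam(n,n+'9'); find(c,n,['turnip1_mid','stopper_grip','stopper_flange','shot_glass','wood_cup'])
```

```text
t 23.05 tcp [0.5727 0.1623 0.2389] w 0.0647 F [-0.  -0.5 -0.5] T [ 0.   -0.02 -0.05] 
x [0.003 1.    0.001] y [ 1.    -0.003  0.001] z [ 0.001  0.001 -1.   ] q [-1.11  0.28  0.95  1.61 -0.23  1.37 -0.13]
wrist washer_neck 0.71 [0.575 0.16  0.119] [273. 205.]
wrist crank_axis 0.27 [0.399 0.274 0.047] [77. 63.]
wrist crank_grip 0.36 [0.449 0.07  0.084] [140. 288.]
wrist cap_grip 0.69 [0.399 0.273 0.048] [77. 65.]
wrist cap_grip 0.67 [0.451 0.069 0.085] [142. 289.]
wrist stopper_grip 0.72 [0.33  0.117 0.046] [ 33. 229.]
wrist stopper_grip 0.7 [0.4   0.274 0.046] [78. 64.]
scene turnip1_mid 0.52 [0.397 0.274 0.045] [163. 201.]
scene turnip1_mid 0.44 [ 0.482 -0.206 -0.001] [349. 286.]
scene turnip1_mid 0.35 [0.6   0.177 0.036] [245. 172.]
scene stopper_grip 0.93 [ 0.347 -0.069  0.046] [263. 286.]
scene stopper_grip 0.72 [0.399 0.272 0.046] [164. 201.]
scene stopper_grip 0.59 [0.335 0.121 0.043] [192. 248.]
scene stopper_flange 0.88 [0.33  0.114 0.017] [195. 258.]
scene stopper_flange 0.77 [ 0.347 -0.073  0.026] [265. 292.]
scene stopper_flange 0.63 [0.397 0.274 0.024] [164. 207.]
scene shot_glass 0.59 [ 0.583 -0.296 -0.005] [406. 275.]
scene wood_cup 0.65 [ 0.583 -0.3    0.001] [408. 275.]
scene wood_cup 0.6 [ 0.484 -0.207 -0.001] [350. 285.]
top turnip1_mid 0.56 [0.604 0.178 0.036] [203. 173.]
top turnip1_mid 0.39 [ 0.554 -0.058  0.173] [294. 185.]
top stopper_grip 0.76 [ 0.345 -0.071  0.051] [297. 271.]
top stopper_grip 0.63 [0.33  0.116 0.047] [225. 277.]
top stopper_flange 0.92 [ 0.345 -0.076  0.022] [298. 270.]
top stopper_flange 0.8 [0.329 0.12  0.025] [224. 276.]
top shot_glass 0.85 [ 0.574 -0.302 -0.003] [379. 186.]
top wood_cup 0.52 [ 0.482 -0.211 -0.   ] [346. 219.]
```

View pics/wrist9.png

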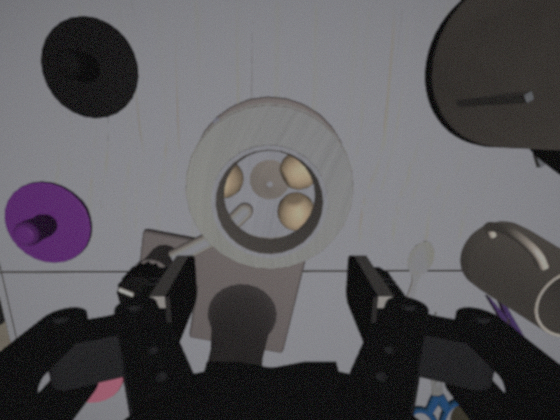

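Request:
{"method": "play_rows", "body": {
  "series": [
    [[0.022, -0.035, 0], 0, 0.065],
    [[0.022, -0.035, 0], 0, 0.065],
    [[0.022, -0.035, 0], 0, 0.065],
    [[0.022, -0.035, 0], 0, 0.065],
    [[0.022, -0.035, 0], 0, 0.065]
  ]
}}

```text
t: 24.37
tcp_pos: [0.3957, 0.2729, 0.2383]
eef_rot: [-2.221, -2.221, -0.002]
wrist_force: [-0.1, 1.6, -0.6]
gripper_width: 0.0648
```

Request:
{"method": "play_rows", "body": {
  "series": [
    [[0, 0, 0.03], 0, 0.065],
    [[0, 0, 0.03], 0, 0.065],
    [[0, 0, 0], 0, 0.065],
    [[0, 0, 0], 0, 0.065]
  ]
}}

```text
t: 24.7
tcp_pos: [0.3967, 0.2714, 0.1776]
eef_rot: [2.221, 2.221, -0.004]
wrist_force: [0.5, -0.8, 0.7]
gripper_width: 0.0649
```

Run:
```python
from h import *
s,R=st(); c=cam('wrist','wrist10'); find(c,'wrist',['stopper_grip','stopper_flange'])
for m in ctrl.masks_of('wrist','stopper_grip'):
    v,u=np.nonzero(m['region']); print(round(m['confidence'],2),u.min(),u.max(),v.min(),v.max(),len(u))
```

```text
t 24.7 tcp [0.3967 0.2714 0.1776] w 0.0649 F [ 0.5 -0.8  0.7] T [ 0.03 -0.04  0.01] 
x [ 0.     1.    -0.002] y [ 1.    -0.    -0.001] z [-0.001 -0.002 -1.   ] q [-1.5  -0.04  0.83  1.95  0.03  1.22 -0.67]
wrist stopper_grip 0.9 [0.331 0.117 0.047] [201. 359.]
wrist stopper_grip 0.88 [0.398 0.274 0.046] [273. 195.]
wrist stopper_flange 0.95 [0.328 0.114 0.023] [202. 346.]
wrist stopper_flange 0.67 [0.4   0.271 0.023] [274. 194.]
0.92 221 325 139 242 8530
0.77 180 251 303 372 3554
```

View pics/wrist10.png

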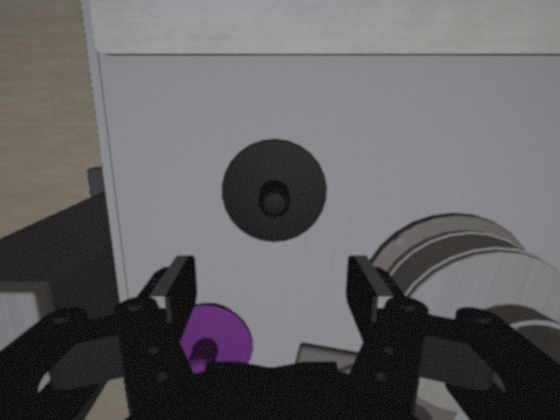

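Request:
{"method": "play_rows", "body": {
  "series": [
    [[0.002, 0.002, 0.03], 0, 0.065],
    [[0, 0, 0.04], 0, 0.065],
    [[0, 0, 0.04], 0, 0.065],
    [[0, 0, 0.035], 0, 0.065],
    [[0, 0, 0], 0, 0.065]
  ]
}}

```text
t: 25.32
tcp_pos: [0.3962, 0.2711, 0.0282]
eef_rot: [2.22, 2.22, -0.017]
wrist_force: [-2.2, -1.7, -0.4]
gripper_width: 0.0649
```

Request:
{"method": "play_rows", "body": {
  "series": [
    [[0, 0, 0], 0, 0.065],
    [[0, 0, 0], 0, 0.01],
    [[0, 0, 0], 0, 0.01],
    [[0, 0, 0], 0, 0.01],
    [[0, 0, 0], 0, 0.01]
  ]
}}

```text
t: 25.73
tcp_pos: [0.4005, 0.2759, 0.0356]
eef_rot: [-2.219, -2.221, -0.007]
wrist_force: [-1.1, 0.1, 8.3]
gripper_width: 0.0234
```

Request:
{"method": "play_rows", "body": {
  "series": [
    [[0, 0, 0], 0, 0.01],
    [[0, 0, 0], 0, 0.01]
  ]
}}

```text
t: 25.9
tcp_pos: [0.4006, 0.2759, 0.0356]
eef_rot: [-2.219, -2.221, -0.006]
wrist_force: [-1.7, -0.9, 8.5]
gripper_width: 0.0232
```

Run:
```python
from h import *
s,R=st()
```

```text
t 25.9 tcp [0.4006 0.2759 0.0356] w 0.0232 F [-1.7 -0.9  8.5] T [-0.21  0.37  0.  ] 
x [-0.001  1.     0.004] y [1.    0.001 0.002] z [ 0.002  0.004 -1.   ] q [-1.42  0.22  0.84  2.09 -0.21  0.91 -0.47]
```

Request:
{"method": "play_rows", "body": {
  "series": [
    [[0, 0, -0.03], 0, 0.01],
    [[0, 0, -0.04], 0, 0.01],
    [[0, 0, -0.04], 0, 0.01],
    [[0, 0, -0.04], 0, 0.01],
    [[0, 0, -0.02], 0, 0.01]
  ]
}}

```text
t: 26.32
tcp_pos: [0.4014, 0.2753, 0.2089]
eef_rot: [-2.22, -2.219, -0.013]
wrist_force: [0.6, -0.0, -2.7]
gripper_width: 0.0233
```

Request:
{"method": "play_rows", "body": {
  "series": [
    [[-0.023, 0.034, 0], 0, 0.01],
    [[-0.023, 0.034, 0], 0, 0.01],
    [[-0.023, 0.034, 0], 0, 0.01],
    [[-0.023, 0.034, 0], 0, 0.01],
    [[-0.023, 0.034, 0], 0, 0.01]
  ]
}}

```text
t: 26.73
tcp_pos: [0.5709, 0.1592, 0.2044]
eef_rot: [-2.218, -2.224, -0.004]
wrist_force: [-0.4, 0.1, -0.2]
gripper_width: 0.0236
```

Request:
{"method": "play_rows", "body": {
  "series": [
    [[0, 0, 0], 0, 0.01],
    [[0, 0, 0], 0, 0.01],
    [[0, 0, 0], 0, 0.01]
  ]
}}

```text
t: 26.98
tcp_pos: [0.5691, 0.1595, 0.2034]
eef_rot: [-2.221, -2.221, -0.001]
wrist_force: [-0.2, 0.6, -0.9]
gripper_width: 0.023
```

Run:
```python
from h import *
s,R=st(); c=cam('wrist','wrist11'); find(c,'wrist',['stopper_grip','stopper_flange','washer_neck'])
for m in ctrl.masks_of('wrist','stopper_grip'):
    v,u=np.nonzero(m['region']); print(round(m['confidence'],2),u.min(),u.max(),v.min(),v.max(),len(u))
```

```text
t 26.98 tcp [0.5691 0.1595 0.2034] w 0.023 F [-0.2  0.6 -0.9] T [0.04 0.07 0.01] 
x [0.    1.    0.001] y [ 1. -0. -0.] z [-0.     0.001 -1.   ] q [-1.16  0.32  1.03  1.67 -0.29  1.31 -0.08]
wrist stopper_grip 0.93 [0.57  0.156 0.214] [272. 287.]
wrist stopper_grip 0.59 [0.328 0.118 0.044] [ 10. 235.]
wrist stopper_flange 0.93 [0.569 0.156 0.191] [271. 265.]
wrist stopper_flange 0.83 [0.33  0.112 0.026] [ 27. 235.]
0.86 174 366 171 350 20225
0.79 0 77 185 273 5837
```

View pics/wrist11.png

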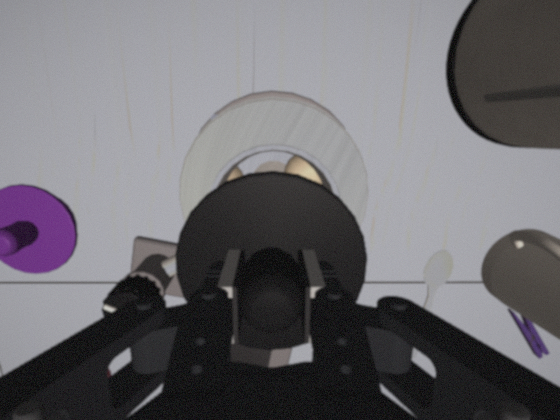

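Request:
{"method": "play_rows", "body": {
  "series": [
    [[0.005, 0.003, 0.02], 0, 0.01],
    [[0, 0, 0.02], 0, 0.01],
    [[0, 0, 0.01], 0, 0.01],
    [[0, 0, 0], 0, 0.01],
    [[0, 0, 0], 0, 0.01]
  ]
}}

```text
t: 27.65
tcp_pos: [0.5719, 0.1648, 0.1532]
eef_rot: [-2.22, -2.223, 0.001]
wrist_force: [0.2, 0.3, -1.2]
gripper_width: 0.0233
```

Request:
{"method": "play_rows", "body": {
  "series": [
    [[0, 0, 0.006], 0, 0.01],
    [[0, 0, 0.006], 0, 0.01],
    [[0, 0, 0], 0, 0.01],
    [[0, 0, 0], 0, 0.01]
  ]
}}

```text
t: 27.98
tcp_pos: [0.5723, 0.1644, 0.1411]
eef_rot: [-2.221, -2.222, 0.0]
wrist_force: [0.3, 0.1, -1.8]
gripper_width: 0.0231
```

Run:
```python
from h import *
s,R=st(); c=cam('wrist'); find(c,'wrist',['stopper_grip','stopper_flange'])
```

```text
t 27.98 tcp [0.5723 0.1644 0.1411] w 0.0231 F [ 0.3  0.1 -1.8] T [-0.04 -0.01  0.03] 
x [-0.  1.  0.] y [ 1.  0. -0.] z [-0.  0. -1.] q [-1.12  0.39  0.99  1.73 -0.35  1.2  -0.04]
wrist stopper_grip 0.95 [0.572 0.164 0.152] [270. 281.]
wrist stopper_flange 0.68 [0.572 0.161 0.13 ] [270. 266.]
```

Request:
{"method": "play_rows", "body": {
  "series": [
    [[0, 0, 0.004], 0, 0.01],
    [[0, 0, 0], 0, 0.01],
    [[0, 0, 0.004], 0, 0.01],
    [[0, 0, 0], 0, 0.01],
    [[0, 0, 0], 0, 0.01]
  ]
}}

```text
t: 28.55
tcp_pos: [0.5727, 0.1645, 0.1335]
eef_rot: [2.221, 2.222, 0.001]
wrist_force: [-1.1, 0.1, 3.3]
gripper_width: 0.0235
```

Request:
{"method": "play_rows", "body": {
  "series": [
    [[0, 0, 0.002], 0, 0.01],
    [[0, 0, 0], 0, 0.01],
    [[0, 0, 0], 0, 0.01]
  ]
}}

```text
t: 28.8
tcp_pos: [0.5728, 0.1645, 0.1333]
eef_rot: [-2.22, -2.221, -0.002]
wrist_force: [-6.9, -0.5, 15.5]
gripper_width: 0.0235
```

Run:
```python
from h import *
s,R=st()
```

```text
t 28.8 tcp [0.5728 0.1645 0.1333] w 0.0235 F [-6.9 -0.5 15.5] T [-0.2   1.19  0.01] 
x [-0.     1.     0.002] y [1. 0. 0.] z [ 0.     0.002 -1.   ] q [-1.12  0.4   0.98  1.74 -0.36  1.19 -0.03]
```

Request:
{"method": "play_rows", "body": {
  "series": [
    [[0, 0, 0.002], 0, 0.01],
    [[0, 0, 0], 0, 0.01],
    [[0, 0, 0], 0, 0.06],
    [[0, 0, 0], 0, 0.06],
    [[0, 0, 0], 0, 0.06]
  ]
}}

```text
t: 29.22
tcp_pos: [0.5723, 0.1645, 0.1288]
eef_rot: [2.221, 2.222, 0.0]
wrist_force: [-0.1, -0.2, 0.7]
gripper_width: 0.0584
```

Request:
{"method": "play_rows", "body": {
  "series": [
    [[0, 0, 0], 0, 0.06],
    [[0, 0, -0.03], 0, 0.065],
    [[0, 0, -0.04], 0, 0.065],
    [[0, 0, -0.04], 0, 0.065],
    [[0, 0, 0], 0, 0.065]
  ]
}}

```text
t: 29.63
tcp_pos: [0.5764, 0.1645, 0.2463]
eef_rot: [2.218, 2.218, 0.016]
wrist_force: [0.0, 0.3, 0.3]
gripper_width: 0.0653
```

Request:
{"method": "play_rows", "body": {
  "series": [
    [[0, 0, 0], 0, 0.065],
    [[0, 0, 0], 0, 0.065]
  ]
}}

```text
t: 29.8
tcp_pos: [0.572, 0.1646, 0.2384]
eef_rot: [-2.22, -2.222, 0.001]
wrist_force: [-0.2, 1.1, 0.3]
gripper_width: 0.0651
```

Run:
```python
from h import *
s,R=st()
for n in ['wrist','scene','top']:
    c=cam(n,n+'12'); find(c,n,['stopper_grip','stopper_flange','cap_grip','crank_grip','crank_axis'])
```

```text
t 29.8 tcp [0.572  0.1646 0.2384] w 0.0651 F [-0.2  1.1  0.3] T [ 0.02 -0.01 -0.03] 
x [-0.001  1.     0.   ] y [ 1.     0.001 -0.001] z [-0.001  0.    -1.   ] q [-1.17  0.31  1.04  1.61 -0.27  1.38 -0.1 ]
wrist stopper_grip 0.96 [0.57  0.161 0.141] [267. 215.]
wrist stopper_grip 0.82 [0.329 0.118 0.046] [ 33. 229.]
wrist stopper_flange 0.76 [0.329 0.114 0.024] [ 47. 226.]
wrist stopper_flange 0.56 [0.576 0.162 0.124] [277. 208.]
wrist cap_grip 0.58 [0.45  0.069 0.085] [143. 291.]
scene stopper_grip 0.96 [0.337 0.122 0.041] [193. 248.]
scene stopper_grip 0.65 [0.572 0.162 0.14 ] [240. 150.]
scene stopper_grip 0.64 [ 0.487 -0.211 -0.002] [352. 285.]
scene stopper_flange 0.75 [0.573 0.163 0.122] [241. 156.]
scene stopper_flange 0.61 [ 0.348 -0.074  0.022] [265. 293.]
scene stopper_flange 0.25 [ 0.583 -0.297  0.003] [407. 273.]
scene cap_grip 0.7 [0.456 0.072 0.083] [241. 213.]
scene crank_grip 0.6 [ 0.551 -0.058  0.18 ] [314. 183.]
scene crank_axis 0.7 [0.569 0.163 0.117] [240. 158.]
scene crank_axis 0.65 [ 0.539 -0.005  0.135] [290. 190.]
top stopper_grip 0.86 [0.566 0.156 0.14 ] [205. 182.]
top stopper_grip 0.77 [0.329 0.116 0.049] [225. 277.]
top stopper_grip 0.65 [ 0.349 -0.072  0.05 ] [297. 269.]
top stopper_flange 0.94 [ 0.346 -0.078  0.022] [299. 270.]
top stopper_flange 0.81 [0.572 0.164 0.122] [203. 180.]
top stopper_flange 0.76 [0.328 0.119 0.024] [225. 277.]
top cap_grip 0.79 [0.451 0.076 0.085] [240. 229.]
top crank_grip 0.7 [ 0.553 -0.059  0.174] [295. 185.]
top crank_axis 0.78 [ 0.534 -0.008  0.13 ] [273. 195.]
```

View pics/wrist12.png

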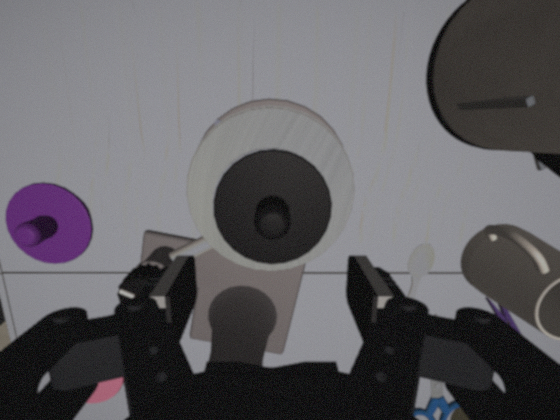

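Request:
{"method": "play_rows", "body": {
  "series": [
    [[-0.0235, -0.0305, 0], 0, 0.065],
    [[-0.0235, -0.0305, 0], 0, 0.065],
    [[-0.0235, -0.0305, 0], 0, 0.065],
    [[-0.0235, -0.0305, 0], 0, 0.065],
    [[0, 0, 0], -6, 0.065]
  ]
}}

```text
t: 31.12
tcp_pos: [0.4536, 0.0718, 0.2403]
eef_rot: [-2.098, -2.319, -0.012]
wrist_force: [0.6, -0.9, 0.6]
gripper_width: 0.0651
```

Request:
{"method": "play_rows", "body": {
  "series": [
    [[0, 0, 0], -7, 0.065],
    [[0, 0, 0], -7, 0.065],
    [[0, 0, 0], -7, 0.065],
    [[0, 0, 0], -7, 0.065],
    [[0, 0, 0], -7, 0.065]
  ]
}}

```text
t: 31.53
tcp_pos: [0.4571, 0.0759, 0.2397]
eef_rot: [-1.294, -2.86, -0.001]
wrist_force: [-1.0, 0.6, 0.2]
gripper_width: 0.0647
```

Request:
{"method": "play_rows", "body": {
  "series": [
    [[0, 0, 0], -7, 0.065],
    [[0, 0, 0], -7, 0.065],
    [[0, 0, 0], -7, 0.065],
    [[0, 0, 0], -7, 0.065],
    [[0, 0, 0], -7, 0.065]
  ]
}}

```text
t: 31.95
tcp_pos: [0.4571, 0.0758, 0.2396]
eef_rot: [-0.374, -3.117, -0.001]
wrist_force: [0.1, -0.5, -0.5]
gripper_width: 0.0654
```

Request:
{"method": "play_rows", "body": {
  "series": [
    [[0, 0, 0], -7, 0.065],
    [[0, 0, 0], -7, 0.065],
    [[0, 0, 0], 0, 0.065],
    [[0, 0, 0], 0, 0.065]
  ]
}}

```text
t: 32.28
tcp_pos: [0.4571, 0.0759, 0.2396]
eef_rot: [-0.006, -3.139, -0.001]
wrist_force: [0.4, -0.4, 0.3]
gripper_width: 0.0649
```

Run:
```python
from h import *
s,R=st(); c=cam('wrist','wrist13'); find(c,'wrist',['cap_grip','crank_axis'])
for m in ctrl.masks_of('wrist','cap_grip'):
    v,u=np.nonzero(m['region']); print(round(m['confidence'],2),u.min(),u.max(),v.min(),v.max(),len(u))
```

```text
t 32.28 tcp [0.4571 0.0759 0.2396] w 0.0649 F [ 0.4 -0.4  0.3] T [-0.06 -0.02  0.01] 
x [-1.     0.004  0.002] y [0.004 1.    0.001] z [-0.002  0.001 -1.   ] q [-1.45 -0.29  1.07  1.91  0.26  1.38  1.12]
wrist cap_grip 0.65 [0.45  0.072 0.084] [266. 185.]
wrist cap_grip 0.39 [0.575 0.161 0.123] [370. 336.]
0.49 238 289 160 212 2005
```

View pics/wrist13.png

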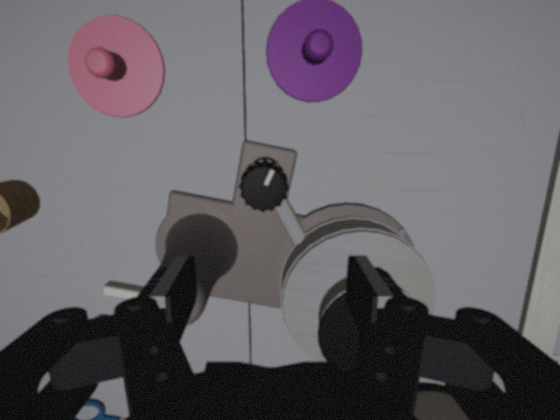

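Run:
```python
from h import *
c=cam('wrist'); print(ray(c,263.5,186,.095),ray(c,263.5,187,.097), pix(c,[.45,.072,.097]))
```

```text
[0.44844007 0.06962876 0.095     ] [0.44889426 0.06966857 0.097     ] [266.2761631  188.28570715]
```

Request:
{"method": "play_rows", "body": {
  "series": [
    [[0, -0.005, 0.03], 0, 0.065],
    [[0.008, 0, 0.03], 0, 0.065],
    [[0, 0, 0.03], 0, 0.065],
    [[0, 0, 0], 0, 0.065],
    [[0, 0, 0], 0, 0.065]
  ]
}}

```text
t: 32.95
tcp_pos: [0.4482, 0.0706, 0.1493]
eef_rot: [-0.002, -3.138, 0.003]
wrist_force: [0.9, -0.6, 0.4]
gripper_width: 0.0651
```

Run:
```python
from h import *
s,R=st(); c=cam('wrist'); find(c,'wrist',['cap_grip'])
for m in ctrl.masks_of('wrist','cap_grip'):
    v,u=np.nonzero(m['region']); print(round(m['confidence'],2),u.min(),u.max(),v.min(),v.max(),len(u)); print(ray(c,(u.min()+u.max())/2,(v.min()+v.max())/2,.095))
```

```text
t 32.95 tcp [0.4482 0.0706 0.1493] w 0.0651 F [ 0.9 -0.6  0.4] T [0.03 0.03 0.02] 
x [-1.     0.001  0.004] y [ 0.001  1.    -0.002] z [-0.004 -0.002 -1.   ] q [-1.49 -0.21  1.19  2.05  0.21  1.18  1.18]
0.69 234 304 190 264 3941
[0.44627879 0.06926308 0.095     ]
```

Request:
{"method": "play_rows", "body": {
  "series": [
    [[-0.001, 0, 0.03], 0, 0.065],
    [[0, 0, 0.03], 0, 0.065],
    [[0, 0, 0.022], 0, 0.065],
    [[0, 0, 0], 0, 0.065],
    [[0, 0, 0], 0, 0.065]
  ]
}}

```text
t: 33.52
tcp_pos: [0.4501, 0.0705, 0.0681]
eef_rot: [-0.001, -3.139, 0.005]
wrist_force: [-0.1, -0.6, 0.5]
gripper_width: 0.0652
```

Request:
{"method": "play_rows", "body": {
  "series": [
    [[0, 0, 0], 0, 0.02],
    [[0, 0, 0], 0, 0.02],
    [[0, 0, 0], 0, 0.02],
    [[0, 0, 0], 0, 0.02],
    [[0, 0, 0], 0, 0.02]
  ]
}}

```text
t: 33.93
tcp_pos: [0.4516, 0.0697, 0.0702]
eef_rot: [0.001, 3.141, 0.002]
wrist_force: [-2.6, -6.9, 11.0]
gripper_width: 0.0384
```

Run:
```python
from h import *
s,R=st()
```

```text
t 33.93 tcp [0.4516 0.0697 0.0702] w 0.0384 F [-2.6 -6.9 11. ] T [-1.49  0.6   0.07] 
x [-1.     0.001 -0.   ] y [0.001 1.    0.001] z [ 0.     0.001 -1.   ] q [-1.37  0.11  1.22  2.13 -0.12  0.98  1.49]
```

Request:
{"method": "play_rows", "body": {
  "series": [
    [[0, -0.002, -0.001], 0, 0.02],
    [[0, 0, 0], 5, 0.02],
    [[0, 0, 0], 5, 0.02],
    [[0, 0, 0], 5, 0.02],
    [[0, 0, 0], 5, 0.02]
  ]
}}

```text
t: 34.35
tcp_pos: [0.4515, 0.0691, 0.0704]
eef_rot: [0.552, 3.092, 0.004]
wrist_force: [0.8, -3.8, 1.8]
gripper_width: 0.0384
```

Run:
```python
from h import *
s,R=st()
```

```text
t 34.35 tcp [0.4515 0.0691 0.0704] w 0.0384 F [ 0.8 -3.8  1.8] T [-0.71 -0.21  0.1 ] 
x [-0.938  0.346 -0.   ] y [0.346 0.938 0.003] z [ 0.001  0.003 -1.   ] q [-1.37  0.1   1.22  2.13 -0.12  0.98  1.14]
```

Request:
{"method": "play_rows", "body": {
  "series": [
    [[0, 0, 0], 6, 0.02],
    [[0, 0, 0], 6, 0.02],
    [[0, 0, 0], 6, 0.02],
    [[0, 0, 0], 6, 0.02],
    [[0, 0, 0], 6, 0.02]
  ]
}}

```text
t: 34.77
tcp_pos: [0.4511, 0.0686, 0.0704]
eef_rot: [-1.335, -2.843, -0.003]
wrist_force: [-1.2, -3.1, 4.3]
gripper_width: 0.0382
```

Request:
{"method": "play_rows", "body": {
  "series": [
    [[0, 0, 0], 6, 0.02],
    [[0, 0, 0], 6, 0.02],
    [[0, 0, 0], 6, 0.02],
    [[0, 0, 0], 6, 0.02],
    [[0, 0, 0], 6, 0.02]
  ]
}}

```text
t: 35.18
tcp_pos: [0.4505, 0.0683, 0.0703]
eef_rot: [-2.024, -2.4, -0.001]
wrist_force: [-3.0, -4.8, 7.0]
gripper_width: 0.0385
```

Run:
```python
from h import *
s,R=st()
```

```text
t 35.18 tcp [0.4505 0.0683 0.0703] w 0.0385 F [-3.  -4.8  7. ] T [-1.1   0.61  0.04] 
x [-0.168  0.986  0.002] y [ 0.986  0.168 -0.001] z [-0.001  0.002 -1.   ] q [-1.37  0.1   1.23  2.13 -0.12  0.98  0.09]
```

Request:
{"method": "play_rows", "body": {
  "series": [
    [[0, 0, 0], 5, 0.02],
    [[0, 0, 0], 5, 0.02],
    [[0, 0, 0], 5, 0.02]
  ]
}}

```text
t: 35.43
tcp_pos: [0.4502, 0.0683, 0.0703]
eef_rot: [-2.319, -2.115, 0.001]
wrist_force: [-3.7, -5.0, 8.3]
gripper_width: 0.0379
```

Run:
```python
from h import *
s,R=st()
```

```text
t 35.43 tcp [0.4502 0.0683 0.0703] w 0.0379 F [-3.7 -5.   8.3] T [-1.09  0.75  0.06] 
x [0.092 0.996 0.001] y [ 0.996 -0.092 -0.002] z [-0.002  0.002 -1.   ] q [-1.37  0.1   1.23  2.13 -0.12  0.98 -0.17]
```

Request:
{"method": "play_rows", "body": {
  "series": [
    [[0, 0, 0], 5, 0.02],
    [[0, 0, 0], 5, 0.02],
    [[0, 0, 0], 5, 0.02]
  ]
}}

```text
t: 35.68
tcp_pos: [0.4499, 0.0684, 0.0703]
eef_rot: [-2.575, -1.794, 0.002]
wrist_force: [-4.3, -4.6, 9.4]
gripper_width: 0.0385
```

Run:
```python
from h import *
s,R=st()
```

```text
t 35.68 tcp [0.4499 0.0684 0.0703] w 0.0385 F [-4.3 -4.6  9.4] T [-1.1   0.91  0.04] 
x [0.346 0.938 0.001] y [ 0.938 -0.346 -0.003] z [-0.003  0.002 -1.   ] q [-1.38  0.1   1.23  2.13 -0.12  0.98 -0.43]
```

Request:
{"method": "play_rows", "body": {
  "series": [
    [[0, 0, 0], 5, 0.02],
    [[0, 0, 0], 5, 0.02]
  ]
}}

```text
t: 35.85
tcp_pos: [0.4497, 0.0685, 0.0703]
eef_rot: [-2.721, -1.563, 0.003]
wrist_force: [-5.6, -5.2, 10.1]
gripper_width: 0.0382
```

Run:
```python
from h import *
s,R=st()
```

```text
t 35.85 tcp [0.4497 0.0685 0.0703] w 0.0382 F [-5.6 -5.2 10.1] T [-1.01  1.07  0.14] 
x [ 0.504  0.864 -0.   ] y [ 0.864 -0.504 -0.004] z [-0.003  0.002 -1.   ] q [-1.38  0.1   1.23  2.13 -0.12  0.98 -0.61]
```

Request:
{"method": "play_rows", "body": {
  "series": [
    [[0, 0, 0], 5, 0.02],
    [[0, 0, 0], 5, 0.02]
  ]
}}

```text
t: 36.02
tcp_pos: [0.4495, 0.0686, 0.0703]
eef_rot: [-2.847, -1.321, 0.004]
wrist_force: [-7.2, -5.1, 9.7]
gripper_width: 0.0383
```

Run:
```python
from h import *
s,R=st()
```

```text
t 36.02 tcp [0.4495 0.0686 0.0703] w 0.0383 F [-7.2 -5.1  9.7] T [-0.97  1.22  0.33] 
x [ 0.645  0.764 -0.001] y [ 0.764 -0.645 -0.004] z [-0.004  0.002 -1.   ] q [-1.38  0.1   1.23  2.13 -0.12  0.98 -0.78]
```

Request:
{"method": "play_rows", "body": {
  "series": [
    [[0, 0, 0], 5, 0.02],
    [[0, 0, 0], 5, 0.02]
  ]
}}

```text
t: 36.18
tcp_pos: [0.4493, 0.0687, 0.0702]
eef_rot: [-2.951, -1.068, 0.005]
wrist_force: [-5.5, -3.7, 11.9]
gripper_width: 0.0387
```

Run:
```python
from h import *
s,R=st()
```

```text
t 36.18 tcp [0.4493 0.0687 0.0702] w 0.0387 F [-5.5 -3.7 11.9] T [-0.92  1.25  0.26] 
x [ 0.768  0.64  -0.002] y [ 0.64  -0.768 -0.004] z [-0.004  0.002 -1.   ] q [-1.38  0.1   1.23  2.13 -0.12  0.98 -0.96]
```

Request:
{"method": "play_rows", "body": {
  "series": [
    [[0, 0, 0], 5, 0.02],
    [[0, 0, 0], 5, 0.02]
  ]
}}

```text
t: 36.35
tcp_pos: [0.4492, 0.0689, 0.0702]
eef_rot: [-3.033, -0.806, 0.006]
wrist_force: [-6.6, -3.1, 11.8]
gripper_width: 0.0387
```

Run:
```python
from h import *
s,R=st()
```

```text
t 36.35 tcp [0.4492 0.0689 0.0702] w 0.0387 F [-6.6 -3.1 11.8] T [-0.91  1.45  0.13] 
x [ 0.868  0.497 -0.003] y [ 0.497 -0.868 -0.004] z [-0.005  0.002 -1.   ] q [-1.38  0.1   1.23  2.13 -0.12  0.98 -1.13]
```

Request:
{"method": "play_rows", "body": {
  "series": [
    [[0, 0, 0], 5, 0.02],
    [[0, 0, 0], 5, 0.02]
  ]
}}

```text
t: 36.52
tcp_pos: [0.4491, 0.0691, 0.0702]
eef_rot: [-3.092, -0.54, 0.007]
wrist_force: [-7.2, -3.4, 12.5]
gripper_width: 0.0384
```

Run:
```python
from h import *
s,R=st()
```

```text
t 36.52 tcp [0.4491 0.0691 0.0702] w 0.0384 F [-7.2 -3.4 12.5] T [-0.83  1.44  0.38] 
x [ 0.941  0.339 -0.004] y [ 0.339 -0.941 -0.004] z [-0.005  0.002 -1.   ] q [-1.38  0.1   1.23  2.13 -0.12  0.98 -1.31]
```

Request:
{"method": "play_rows", "body": {
  "series": [
    [[0, 0, 0], 5, 0.02],
    [[0, 0, 0], 5, 0.02]
  ]
}}

```text
t: 36.68
tcp_pos: [0.449, 0.0693, 0.0703]
eef_rot: [-3.127, -0.269, 0.007]
wrist_force: [-7.2, -3.4, 13.0]
gripper_width: 0.0384
```

Run:
```python
from h import *
s,R=st()
```

```text
t 36.68 tcp [0.449  0.0693 0.0703] w 0.0384 F [-7.2 -3.4 13. ] T [-0.7   1.5   0.22] 
x [ 0.985  0.171 -0.004] y [ 0.171 -0.985 -0.003] z [-0.005  0.003 -1.   ] q [-1.38  0.1   1.23  2.13 -0.12  0.99 -1.48]
```

Request:
{"method": "play_rows", "body": {
  "series": [
    [[0, 0, 0], 5, 0.02],
    [[0, 0, 0], 5, 0.02]
  ]
}}

```text
t: 36.85
tcp_pos: [0.449, 0.0695, 0.0703]
eef_rot: [-3.138, 0.006, 0.008]
wrist_force: [-7.2, -1.6, 11.1]
gripper_width: 0.0384
```

Run:
```python
from h import *
s,R=st()
```

```text
t 36.85 tcp [0.449  0.0695 0.0703] w 0.0384 F [-7.2 -1.6 11.1] T [-0.55  1.55  0.13] 
x [ 1.    -0.004 -0.005] y [-0.004 -1.    -0.003] z [-0.005  0.003 -1.   ] q [-1.38  0.1   1.23  2.13 -0.12  0.99 -1.65]
```

Request:
{"method": "play_rows", "body": {
  "series": [
    [[0, 0, 0], 5, 0.02],
    [[0, 0, 0], 5, 0.02]
  ]
}}

```text
t: 37.02
tcp_pos: [0.449, 0.0697, 0.0703]
eef_rot: [-3.126, 0.278, 0.008]
wrist_force: [-6.4, -1.7, 13.0]
gripper_width: 0.0382
```

Run:
```python
from h import *
s,R=st()
```

```text
t 37.02 tcp [0.449  0.0697 0.0703] w 0.0382 F [-6.4 -1.7 13. ] T [-0.47  1.47  0.42] 
x [ 0.984 -0.177 -0.005] y [-0.177 -0.984 -0.002] z [-0.005  0.003 -1.   ] q [-1.38  0.1   1.23  2.13 -0.12  0.98 -1.83]
```

Request:
{"method": "play_rows", "body": {
  "series": [
    [[0, 0, 0], 0, 0.065],
    [[0, 0, 0], 0, 0.065],
    [[0, 0, 0], 0, 0.065],
    [[0, 0, 0], 0, 0.065],
    [[0, 0, -0.02], 0, 0.065]
  ]
}}

```text
t: 37.43
tcp_pos: [0.4473, 0.0683, 0.0865]
eef_rot: [3.124, -0.272, -0.01]
wrist_force: [-0.7, -0.1, 1.4]
gripper_width: 0.0649
```

Request:
{"method": "play_rows", "body": {
  "series": [
    [[0, 0, -0.04], 0, 0.065],
    [[0, 0, -0.04], 0, 0.065],
    [[0, 0, -0.04], 0, 0.065],
    [[0, 0, -0.03], -5, 0.065],
    [[0, 0, 0], -5, 0.065]
  ]
}}

```text
t: 37.85
tcp_pos: [0.4534, 0.0708, 0.2421]
eef_rot: [-3.134, -0.008, -0.01]
wrist_force: [1.5, 0.2, -0.6]
gripper_width: 0.0651
```

Request:
{"method": "play_rows", "body": {
  "series": [
    [[0.026, 0.031, 0], 0, 0.065],
    [[0.026, 0.031, 0], 0, 0.065],
    [[0.026, 0.031, 0], 0, 0.065],
    [[0.026, 0.031, 0], 0, 0.065],
    [[0, 0, 0], 0, 0.065]
  ]
}}

```text
t: 38.27
tcp_pos: [0.5496, -0.0575, 0.2322]
eef_rot: [3.12, -0.019, -0.015]
wrist_force: [-2.3, 0.3, -1.5]
gripper_width: 0.0647
```

Request:
{"method": "play_rows", "body": {
  "series": [
    [[0, 0, 0], 0, 0.065],
    [[0, 0, 0], 0, 0.065]
  ]
}}

```text
t: 38.43
tcp_pos: [0.5472, -0.0482, 0.2361]
eef_rot: [3.14, -0.004, -0.008]
wrist_force: [-0.1, 1.1, -0.1]
gripper_width: 0.0652
```

Run:
```python
from h import *
s,R=st()
for n in ['wrist','top','scene']:
    c=cam(n,n+'14'); find(c,n,['crank_grip','crank_axis','stopper_flange'])
```

```text
t 38.43 tcp [ 0.5472 -0.0482  0.2361] w 0.0652 F [-0.1  1.1 -0.1] T [ 0.02 -0.04  0.02] 
x [ 1.    -0.003 -0.005] y [-0.003 -1.     0.001] z [-0.005 -0.001 -1.   ] q [-1.04  0.22  1.24  1.73 -0.21  1.35 -1.34]
wrist crank_grip 0.95 [ 0.55  -0.058  0.174] [286. 222.]
wrist crank_axis 0.92 [ 0.539 -0.01   0.14 ] [218. 222.]
wrist stopper_flange 0.67 [ 0.348 -0.074  0.022] [292. 343.]
top crank_axis 0.69 [ 0.532 -0.008  0.133] [273. 196.]
top stopper_flange 0.8 [0.328 0.119 0.025] [225. 277.]
top stopper_flange 0.62 [0.575 0.163 0.119] [204. 179.]
top stopper_flange 0.48 [ 0.344 -0.075  0.02 ] [298. 270.]
scene crank_grip 0.67 [ 0.552 -0.057  0.178] [314. 183.]
scene crank_axis 0.91 [0.539 0.    0.132] [288. 190.]
scene stopper_flange 0.85 [0.332 0.114 0.018] [195. 257.]
scene stopper_flange 0.78 [0.574 0.161 0.12 ] [242. 156.]
scene stopper_flange 0.6 [ 0.348 -0.073  0.023] [265. 292.]
```

View pics/wrist14.png

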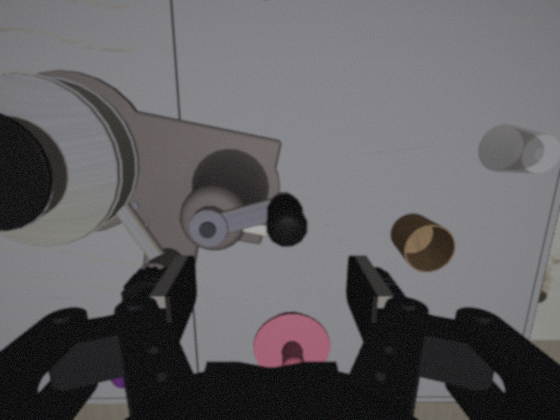

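Request:
{"method": "play_rows", "body": {
  "series": [
    [[0, 0, 0], -7, 0.065],
    [[0, 0, 0], -7, 0.065],
    [[0, 0, 0], -7, 0.065],
    [[0, 0, 0], -7, 0.065],
    [[0, 0, 0], -7, 0.065]
  ]
}}

```text
t: 39.45
tcp_pos: [0.5475, -0.0472, 0.2365]
eef_rot: [-2.992, -0.953, 0.005]
wrist_force: [-0.4, -0.7, 0.7]
gripper_width: 0.0645
```

Request:
{"method": "play_rows", "body": {
  "series": [
    [[0, 0, 0], -7, 0.065],
    [[0, 0, 0], -7, 0.065],
    [[0, 0, 0], -7, 0.065],
    [[0, 0, 0], -7, 0.065],
    [[0, 0, 0], -7, 0.065]
  ]
}}

```text
t: 39.87
tcp_pos: [0.5475, -0.0473, 0.2365]
eef_rot: [-2.566, -1.807, 0.004]
wrist_force: [-0.3, 0.1, 0.1]
gripper_width: 0.0654
```

Run:
```python
from h import *
import json
# camera pose at wrist14: rebuild from stored tool pose relation
c=cam('wrist','tmp'); s,R=st()
Rc=c['R']; tc=c['t']; T=np.array(s['tcp_pos'])
# camera in tool frame
Rct=Rc@R; tct=Rc@T+tc
R0=np.column_stack([[1,-.003,-.005],[-.003,-1,.001],[-.005,-.001,-1]]); T0=np.array([.5472,-.0482,.2361])
c0=dict(R=Rct@R0.T,mtx=c['mtx']); c0['t']=tct-c0['R']@T0
for u,v,z in [(208,230,.15),(208,230,.147),(262,240,.137),(243,236,.137),(289,238,.197),(287,207,.2)]: print(u,v,z,np.round(ray(c0,u,v,z),4))
```

```text
t 39.92 tcp [ 0.5475 -0.0473  0.2365] w 0.0654 F [ 0.9  0.4 -0.1] T [ 0.01 -0.01 -0.05] 
x [ 0.332  0.943 -0.   ] y [ 0.943 -0.332 -0.004] z [-0.004  0.001 -1.   ] q [-0.89  0.15  1.03  1.72 -0.14  1.35 -0.17]
208 230 0.15 [ 0.5362 -0.0045  0.15  ]
208 230 0.147 [ 0.5351 -0.0039  0.147 ]
262 240 0.137 [ 0.5235 -0.0417  0.137 ]
243 236 0.137 [ 0.5268 -0.0277  0.137 ]
289 238 0.197 [ 0.5473 -0.0585  0.197 ]
287 207 0.2 [ 0.5661 -0.0572  0.2   ]
```

Request:
{"method": "play_rows", "body": {
  "series": [
    [[0, 0, 0], -7, 0.065],
    [[0, 0, 0], -7, 0.065],
    [[0, 0, 0], -6, 0.065],
    [[0, 0, 0], 0, 0.065],
    [[0, 0, 0], 0, 0.065]
  ]
}}

```text
t: 40.33
tcp_pos: [0.5475, -0.0473, 0.2365]
eef_rot: [-2.225, -2.213, 0.003]
wrist_force: [-0.3, -0.6, -0.6]
gripper_width: 0.0649
```

Run:
```python
from h import *
st(); c=cam('wrist','w15'); find(c,'wrist',['crank_grip','crank_axis'])
```

```text
t 40.33 tcp [ 0.5475 -0.0473  0.2365] w 0.0649 F [-0.3 -0.6 -0.6] T [-0.06 -0.03  0.05] 
x [0.005 1.    0.001] y [ 1.    -0.005 -0.004] z [-0.004  0.001 -1.   ] q [-0.85  0.15  0.99  1.72 -0.13  1.34  0.15]
wrist crank_grip 0.78 [ 0.553 -0.059  0.177] [280. 245.]
wrist crank_axis 0.58 [ 0.54  -0.004  0.138] [260. 150.]
```

Request:
{"method": "play_rows", "body": {
  "series": [
    [[-0.011, 0.005, 0.01], 0, 0.065],
    [[0, 0, 0.03], 0, 0.065],
    [[0, 0, 0.03], 0, 0.065],
    [[0, 0, 0.005], 0, 0.065],
    [[0, 0, 0], 0, 0.065]
  ]
}}

```text
t: 40.9
tcp_pos: [0.5507, -0.058, 0.1599]
eef_rot: [-2.22, -2.216, 0.009]
wrist_force: [-0.4, -0.3, 0.6]
gripper_width: 0.0651
```

Request:
{"method": "play_rows", "body": {
  "series": [
    [[0, 0, 0], 0, 0.065],
    [[0, 0, 0], 0, 0.01],
    [[0, 0, 0], 0, 0.01],
    [[0, 0, 0], 0, 0.01],
    [[0, 0, 0], 0, 0.01]
  ]
}}

```text
t: 41.32
tcp_pos: [0.553, -0.058, 0.1628]
eef_rot: [-2.22, -2.22, 0.0]
wrist_force: [-1.0, 1.5, 5.2]
gripper_width: 0.0221
```

Request:
{"method": "play_rows", "body": {
  "series": [
    [[0, 0, 0], 0, 0.01],
    [[0, 0, 0], 0, 0.01]
  ]
}}

```text
t: 41.48
tcp_pos: [0.553, -0.0581, 0.1628]
eef_rot: [-2.22, -2.219, 0.0]
wrist_force: [-1.2, 0.2, 5.7]
gripper_width: 0.0223
```

Run:
```python
from h import *
s,R=st(); T=np.array(s['tcp_pos'])
ax=np.array([.537,-.005]); d=T[:2]-ax; a0=np.arctan2(d[1],d[0]); m=np.array([-.205,-.979]); am=np.arctan2(*m[::-1])
tot=(a0-am)%(2*np.pi)+2*np.pi; print(np.hypot(*d),a0,am,tot)
n=24; a=a0-np.linspace(0,tot,n+1); P=ax+.055*np.c_[np.cos(a),np.sin(a)]
D=np.diff(P,axis=0)
for i in range(n): print(i,np.round(a[i+1],2),'P',np.round(P[i+1],4),'rows',np.round(R[:2,:2].T@D[i],4))
```

```text
t 41.48 tcp [ 0.553  -0.0581  0.1628] w 0.0223 F [-1.2  0.2  5.7] T [ 0.11  0.31 -0.02] 
x [0.    1.    0.001] y [ 1.    -0.    -0.002] z [-0.002  0.001 -1.   ] q [-0.79  0.24  0.97  1.8  -0.22  1.21  0.25]
0.05542035183768139 -1.278144931594646 -1.777211249908155 6.782251625493095
0 -1.56 P [ 0.5376 -0.06  ] rows [-0.0023 -0.0153]
1 -1.84 P [ 0.5222 -0.058 ] rows [ 0.002  -0.0154]
2 -2.13 P [ 0.508  -0.0517] rows [ 0.0062 -0.0142]
3 -2.41 P [ 0.4961 -0.0418] rows [ 0.0099 -0.0119]
4 -2.69 P [ 0.4875 -0.0289] rows [ 0.0129 -0.0086]
5 -2.97 P [ 0.4828 -0.0142] rows [ 0.0148 -0.0047]
6 -3.26 P [0.4824 0.0013] rows [ 0.0155 -0.0004]
7 -3.54 P [0.4863 0.0163] rows [0.015  0.0039]
8 -3.82 P [0.4942 0.0296] rows [0.0133 0.0079]
9 -4.1 P [0.5056 0.0401] rows [0.0106 0.0113]
10 -4.39 P [0.5194 0.0471] rows [0.007  0.0138]
11 -4.67 P [0.5346 0.0499] rows [0.0028 0.0152]
12 -4.95 P [0.55   0.0484] rows [-0.0015  0.0154]
13 -5.23 P [0.5644 0.0427] rows [-0.0058  0.0144]
14 -5.52 P [0.5766 0.0331] rows [-0.0095  0.0122]
15 -5.8 P [0.5857 0.0206] rows [-0.0126  0.0091]
16 -6.08 P [0.5909 0.006 ] rows [-0.0146  0.0052]
17 -6.36 P [ 0.5918 -0.0095] rows [-0.0155  0.0009]
18 -6.65 P [ 0.5884 -0.0246] rows [-0.0151 -0.0034]
19 -6.93 P [ 0.5809 -0.0381] rows [-0.0136 -0.0075]
20 -7.21 P [ 0.5699 -0.0491] rows [-0.0109 -0.011 ]
21 -7.5 P [ 0.5563 -0.0565] rows [-0.0074 -0.0136]
22 -7.78 P [ 0.5412 -0.0598] rows [-0.0033 -0.0151]
23 -8.06 P [ 0.5257 -0.0588] rows [ 0.001  -0.0155]
```

Request:
{"method": "play_rows", "body": {
  "series": [
    [[-0.0023, -0.0153, 0], 0, 0.01],
    [[0.002, -0.0154, 0], 0, 0.01],
    [[0.0062, -0.0142, 0], 0, 0.01]
  ]
}}

```text
t: 41.73
tcp_pos: [0.5091, -0.0529, 0.1628]
eef_rot: [2.223, 2.219, 0.002]
wrist_force: [4.5, 2.1, 2.8]
gripper_width: 0.0222
```

Request:
{"method": "play_rows", "body": {
  "series": [
    [[0.0099, -0.0119, 0], 0, 0.01],
    [[0.0129, -0.0086, 0], 0, 0.01],
    [[0.0148, -0.0047, 0], 0, 0.01]
  ]
}}

```text
t: 41.98
tcp_pos: [0.4829, -0.0156, 0.1629]
eef_rot: [-2.224, -2.219, -0.001]
wrist_force: [4.3, -3.2, 0.1]
gripper_width: 0.0222
```

Run:
```python
from h import *
s,R=st()
```

```text
t 41.98 tcp [ 0.4829 -0.0156  0.1629] w 0.0222 F [ 4.3 -3.2  0.1] T [-0.46 -1.05 -0.04] 
x [0.002 1.    0.001] y [ 1.    -0.002  0.   ] z [ 0.     0.001 -1.   ] q [-0.97 -0.02  0.95  1.97  0.02  1.18 -0.03]
```

Tracks the circle with small forces; continue.

Request:
{"method": "play_rows", "body": {
  "series": [
    [[0.0155, -0.0004, 0], 0, 0.01],
    [[0.015, 0.0039, 0], 0, 0.01],
    [[0.0133, 0.0079, 0], 0, 0.01],
    [[0.0106, 0.0113, 0], 0, 0.01]
  ]
}}

```text
t: 42.32
tcp_pos: [0.5059, 0.0403, 0.1627]
eef_rot: [-2.22, -2.22, 0.001]
wrist_force: [0.6, -6.7, 6.6]
gripper_width: 0.0221
```

Request:
{"method": "play_rows", "body": {
  "series": [
    [[0.007, 0.0138, 0], 0, 0.01],
    [[0.0028, 0.0152, 0], 0, 0.01],
    [[-0.0015, 0.0154, 0], 0, 0.01],
    [[-0.0058, 0.0144, 0], 0, 0.01]
  ]
}}

```text
t: 42.65
tcp_pos: [0.5649, 0.0425, 0.1625]
eef_rot: [-2.218, -2.221, 0.005]
wrist_force: [-5.0, -4.5, 12.4]
gripper_width: 0.0224
```

Request:
{"method": "play_rows", "body": {
  "series": [
    [[-0.0095, 0.0122, 0], 0, 0.01],
    [[-0.0126, 0.0091, 0], 0, 0.01],
    [[-0.0146, 0.0052, 0], 0, 0.01],
    [[-0.0155, 0.0009, 0], 0, 0.01]
  ]
}}

```text
t: 42.98
tcp_pos: [0.5922, -0.0087, 0.1626]
eef_rot: [-2.217, -2.22, 0.002]
wrist_force: [-6.1, 2.9, 11.9]
gripper_width: 0.0224
```

Request:
{"method": "play_rows", "body": {
  "series": [
    [[-0.0151, -0.0034, 0], 0, 0.01],
    [[-0.0136, -0.0075, 0], 0, 0.01],
    [[-0.0109, -0.011, 0], 0, 0.01],
    [[-0.0074, -0.0136, 0], 0, 0.01]
  ]
}}

```text
t: 43.32
tcp_pos: [0.558, -0.0564, 0.1627]
eef_rot: [-2.221, -2.221, -0.003]
wrist_force: [1.9, 2.8, 6.6]
gripper_width: 0.0219
```

Request:
{"method": "play_rows", "body": {
  "series": [
    [[-0.0033, -0.0151, 0], 0, 0.01],
    [[0.001, -0.0155, 0], 0, 0.01],
    [[0, 0, 0], 0, 0.01],
    [[0, 0, 0], 0, 0.01]
  ]
}}

```text
t: 43.65
tcp_pos: [0.5256, -0.0591, 0.1628]
eef_rot: [-2.22, -2.219, 0.0]
wrist_force: [-1.3, -1.1, 7.8]
gripper_width: 0.0223
```

Run:
```python
from h import *
s,R=st()
```

```text
t 43.65 tcp [ 0.5256 -0.0591  0.1628] w 0.0223 F [-1.3 -1.1  7.8] T [-0.29  0.31  0.02] 
x [0.    1.    0.002] y [ 1.    -0.    -0.002] z [-0.002  0.002 -1.   ] q [-0.83  0.16  0.98  1.87 -0.14  1.19  0.19]
```

Request:
{"method": "play_rows", "body": {
  "series": [
    [[0, 0, 0], 0, 0.06],
    [[0, 0, 0], 0, 0.06],
    [[0, 0, 0], 0, 0.06],
    [[0, 0, 0], 0, 0.065],
    [[0, 0, -0.03], 0, 0.065]
  ]
}}

```text
t: 44.07
tcp_pos: [0.5214, -0.0584, 0.187]
eef_rot: [-2.215, -2.215, 0.016]
wrist_force: [0.5, 0.6, 0.2]
gripper_width: 0.0651
```

Request:
{"method": "play_rows", "body": {
  "series": [
    [[0, 0, -0.04], 0, 0.065],
    [[0, 0, -0.02], 0, 0.065],
    [[-0.02, -0.02, -0.01], 0, 0.065],
    [[-0.02, -0.02, 0], 0, 0.065],
    [[-0.02, 0, 0], 0, 0.065]
  ]
}}

```text
t: 44.48
tcp_pos: [0.4833, -0.1204, 0.2623]
eef_rot: [-2.218, -2.217, -0.001]
wrist_force: [0.8, -0.2, 0.4]
gripper_width: 0.0653
```

Request:
{"method": "play_rows", "body": {
  "series": [
    [[-0.02, 0, 0], 0, 0.065],
    [[0, 0, 0], 0, 0.065],
    [[0, 0, 0], 0, 0.065]
  ]
}}

```text
t: 44.73
tcp_pos: [0.485, -0.1402, 0.2616]
eef_rot: [-2.223, -2.216, 0.003]
wrist_force: [-0.1, -0.7, 0.3]
gripper_width: 0.0652
```

Run:
```python
from h import *
from scipy.optimize import least_squares
P=np.array([(.5091,-.0529),(.4829,-.0156),(.5059,.0403),(.5649,.0425),(.5922,-.0087),(.558,-.0564),(.5256,-.0591),(.553,-.0581)])
r=least_squares(lambda p:np.hypot(*(P-p[:2]).T)-p[2],[.537,-.005,.055]); print('circle',r.x,np.round(r.fun,4))
st()
for n in ['scene','wrist']:
    c=cam(n,n+'16'); find(c,n,['crank_grip','crank_axis','stopper_flange','stopper_grip','shot_glass','wood_cup','washer_neck'])
p=pix(c,[.535,-.03,.15]).astype(int); print(p)
u,v=p; im=c['image'][max(v-90,0):v+90,max(u-120,0):u+120,::-1]
s=cv2.imread('pics/scene16.png')[100:280,180:420]
cv2.imwrite('pics/fin.png',cv2.resize(np.hstack([im,s[:im.shape[0]]]),None,fx=1.66,fy=1.66,interpolation=cv2.INTER_CUBIC)); print(im.shape,max(u-120,0),max(v-90,0))
```

```text
circle [ 0.53711938 -0.00522721  0.05521029] [ 0.0001 -0.     -0.      0.     -0.      0.0001 -0.0001 -0.    ]
t 44.73 tcp [ 0.485  -0.1402  0.2616] w 0.0652 F [-0.1 -0.7  0.3] T [0.01 0.01 0.06] 
x [0.003 1.    0.001] y [ 1.    -0.003 -0.004] z [-0.004  0.001 -1.   ] q [-0.84 -0.06  1.05  1.78  0.05  1.39  0.2 ]
scene crank_axis 0.92 [ 0.541 -0.003  0.134] [290. 189.]
scene stopper_flange 0.89 [0.573 0.165 0.121] [241. 155.]
scene stopper_flange 0.81 [ 0.345 -0.072  0.02 ] [264. 294.]
scene stopper_flange 0.67 [0.332 0.118 0.019] [194. 256.]
scene stopper_grip 0.86 [0.572 0.162 0.146] [241. 149.]
scene stopper_grip 0.8 [0.338 0.118 0.046] [194. 247.]
scene stopper_grip 0.68 [0.568 0.164 0.116] [240. 158.]
scene stopper_grip 0.61 [ 0.347 -0.067  0.048] [262. 285.]
scene shot_glass 0.86 [ 0.584 -0.302 -0.   ] [409. 275.]
scene shot_glass 0.3 [0.571 0.162 0.143] [240. 150.]
scene wood_cup 0.94 [ 0.482 -0.208 -0.001] [350. 286.]
scene washer_neck 0.64 [0.57  0.162 0.112] [241. 160.]
wrist crank_grip 0.57 [ 0.528 -0.061  0.173] [338.  96.]
wrist crank_axis 0.61 [ 0.539 -0.004  0.138] [350.  12.]
wrist crank_axis 0.5 [ 0.484 -0.214 -0.002] [270. 233.]
wrist stopper_flange 0.4 [ 0.54  -0.006  0.136] [350.  17.]
wrist stopper_grip 0.58 [ 0.347 -0.071  0.048] [133. 113.]
wrist shot_glass 0.58 [ 0.579 -0.293  0.002] [344. 292.]
wrist wood_cup 0.9 [ 0.481 -0.211 -0.002] [268. 231.]
wrist wood_cup 0.2 [ 0.538 -0.004  0.137] [348.  14.]
[344  50]
(140, 240, 3) 224 0
```

View pics/fin.png

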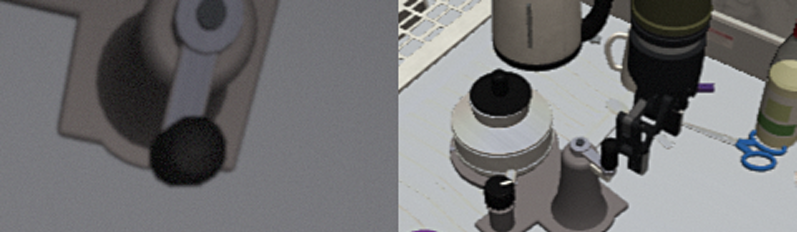

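Run:
```python
from h import *
c=cam('wrist'); s,R=st(); T=np.array(s['tcp_pos']); 
a=ray(c,224+275/1.66,0,.01);b=ray(c,224+230/1.66,170/1.66,.01);d=b-a;print('plate edge',d,np.arctan2(-d[0],-d[1]))
Rct=c['R']@R; tct=c['R']@T+c['t']
R0=np.column_stack([[1,-.003,-.005],[-.003,-1,.001],[-.005,-.001,-1]]); T0=np.array([.5472,-.0482,.2361])
c0=dict(R=Rct@R0.T,mtx=c['mtx']); c0['t']=tct-c0['R']@T0
im=cv2.imread('pics/wrist14.png'); g=im.min(2)[215:250,225:285]; hs=cv2.cvtColor(im,cv2.COLOR_BGR2HSV)[215:250,225:285]
for r in range(8,30,2): print(215+r,g[r,6:46:2])
for yaw in (.15,.2,.25,.3,.35):
    d=np.array([-np.sin(yaw),-np.cos(yaw)]); print(yaw,[np.round(pix(c0,[*(np.array([.537,-.005])+d*q),.137])).tolist() for q in (.02,.03,.04)])
```

```text
t 45.58 tcp [ 0.4853 -0.1393  0.2616] w 0.0647 F [ 0.7 -0.1 -0.2] T [ 0.04  0.   -0.01] 
x [0.    1.    0.001] y [ 1.    -0.    -0.004] z [-0.004  0.001 -1.   ] q [-0.84 -0.06  1.05  1.78  0.05  1.39  0.2 ]
plate edge [-0.02047324 -0.09932747  0.        ] 0.2032718895365703
223 [104 107 108 107 106 109 108 108 105 110 107 108 108 109 108 105  92  81
  39  24]
225 [106 105 105 108 107 108 109 110 110 107 112 118 118 129 134 133 126 102
  46  18]
227 [108 109 106 111 109 109 108 111 117 133 142 156 159 164 168 165 164 137
  58   8]
229 [111 108 107 104  94  92 117 142 154 162 165 166 168 168 164 170 166 144
  65  15]
231 [103 101  94  83  83  74 107 138 149 152 157 161 162 161 162 168 169 147
  67  20]
233 [ 92  90  85  88  81  63  74  98 105 110 121 127 136 146 150 157 161 151
  98  25]
235 [ 90  89  86  81  68  66  88  97  93  96  95  96 101 100 108 111 135 139
 118  54]
237 [ 89  88  82  73  60  75  88  97  90  95  93  95  95  96  90  91 123 132
 130  91]
239 [ 88  86  75  69  71  84  93  92  95  91  92  92  94  95  84  95 133 139
 136 117]
241 [ 82  74  71  97 113 113 106  97  94  91  89  92  95  88  84 110 132 135
 135 136]
243 [ 69  79 108 131 135 135 132 130 128 120 112 106 101  95 102 129 134 134
 134 133]
0.15 [[239.0, 227.0], [252.0, 228.0], [266.0, 230.0]]
0.2 [[239.0, 228.0], [252.0, 230.0], [265.0, 233.0]]
0.25 [[238.0, 229.0], [251.0, 232.0], [265.0, 235.0]]
0.3 [[238.0, 230.0], [251.0, 234.0], [264.0, 238.0]]
0.35 [[238.0, 231.0], [250.0, 236.0], [263.0, 240.0]]
```

```bash
python3 -c "
from rig import ctrl
print(ctrl.sign_off())"
```

```text
the job is handed in; nothing more can be done
None
```

The job is done and handed in at about 46 s of robot time; sign-off reports no verdict.

- **Turnips:** There were three, and all are in the tub. One was knocked about 17 cm aside, up against a dish, and I picked it up from there. The wrist picture showed all three on the tub floor before I closed it.
- **Stopper:** The black one is seated in the neck. It stopped at the height worked out for fully home, against about 15 N. Both fixed cameras put the flange 119–122 mm above the worktop against the 120 mm rim. One wrist reading of its grip point was about 4 mm low, within the network's error.
- **Drain cap:** I turned it about 190° clockwise. Torque rose after about 120°, then rippled with three peaks 0.52 rad apart. That means the thread is tight and the shell has slipped about 1.1 rad, roughly two clicks.
- **Crank:** I turned it about 6.78 rad clockwise, a little over one full turn. The handle is parked at 0.210 rad, against a mark direction of 0.203–0.209 rad from the washer's base plate and the neck. The white mark itself is hidden under the crank arm in the last picture, so I could not confirm it by sight.
- **Bystanders:** The shot glass and wooden cup read in the same places as at the start, within a few millimetres. The gripper is open and clear of everything.

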